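Swap the middle tube of a centrifuge bucket for its counterweight

TASK

The short sample tube in the middle of the centrifuge bucket has to come out, and the water-filled tube weighed on the balance takes its place so the rotor stays in balance. Stand the two tall tubes that hem it in out of the way in the two-well rack, put the sample tube in the single-tube stand and the tube from the balance in the bucket's middle bore, then put each tall tube back in the very bore it came from. Lower every tube into its well until it stands upright and fully down, do not drop any, and leave the reagent bottle and the beaker alone.

Things in the scene. Friction and masses are not known exactly. Their poses are not given: they have to be found in the camera images.
- tall_flat_mid (a point): Tall conical tube, 117 mm high, about 65 g: blue screw cap 34 mm across, 13 mm high; body 29 mm across, its lowest 17 mm tapering to a blunt 12 mm tip; the cap's top is FLAT. Starts in one end bore of the bucket. Point: on the axis, half-way up (58.5 mm above the tip); z towards the cap.
- tall_cup_mid (a point): Tall conical tube, 117 mm high, about 65 g: blue screw cap 34 mm across, 13 mm high; body 29 mm across, its lowest 17 mm tapering to a blunt 12 mm tip; the cap's top is DISHED (8 mm deep hollow, 23 to 25 mm across: a ring from above). Starts in the other end bore. Point: on the axis, half-way up (58.5 mm above the tip); z towards the cap.
- sample_mid (a point): The sample: short conical tube, 84 mm high, about 38 g: blue screw cap 34 mm across, 13 mm high; body 29 mm across, its lowest 17 mm tapering to a blunt 12 mm tip. Starts in the bucket's middle bore, its cap's top 4 mm below the rim. Point: on the axis, half-way up (42 mm above the tip); z towards the cap.
- counter_mid (a point): The counterweight: water-filled short tube, same shape, size and weight as the sample (84 mm high, same cap), told from it by its place: it starts in the cup on the balance. Point: on the axis, half-way up (42 mm above the tip); z towards the cap.
- bucket: Fixed metal bucket, outside 134 x 60 mm, inside 122 x 46, rim 98 high, in a black cradle 158 x 72, 18 high. Origin: centre of underside on the bench; x along the row of bores, z up. Grey insert, top at 66 mm; bores 32 wide at x = -40, 0, +40 mm, floors at 10 mm. Seated, a tall cap spans 114 to 127 mm, a short one 81 to 94: below the rim, grip it along the row (x) when the tall tubes are out.
- rack: White two-well rack, fixed: side place for the tall tubes, either tube in either well. Block 120 by 56 mm, 54 mm high. Origin: centre of its underside on the bench; wells 32 mm across at x = -30 and +30 mm (y = 0), flat floors 6 mm above the bench.
- stand: Single-tube stand, fixed, empty at the start: round steel foot 84 mm across, 8 mm high, aluminium cup 44 mm across rising to 55 mm. Origin: centre of its underside on the bench; one well on the axis, 32 mm across, floor 8 mm above the bench.
- balance: Small white laboratory balance, fixed, 180 by 130 mm, 46 mm high, steel pan 100 mm across, on it a grey tube cup 44 mm across rising to 104 mm. Origin: on the bench under the centre of pan and cup; display towards -x. The cup's well: 32 mm across, floor 62 mm above the bench; the counterweight's cap is at 133 to 146 mm.
- reagent: Bystander: amber reagent bottle with white cap, 68 mm across, 125 mm high; origin: centre of its underside. Not to be moved.
- beaker: Bystander: glass beaker, 72 mm across, 85 mm high; origin: centre of its underside. Not to be moved.
There are look-alikes about, which are no part of the job. Leave any blue look-alike of the rack alone. What is shaped like the part that bears sample_mid but pink is not meant.

How it is judged:
By the outcome, as a careful person would: the job done as asked, in the order asked, and still so for the second after the job is handed in, with the robot touching nothing.
It also fails if it takes over 141 s, if anything falls off the work surface, if the arm or the gripper's body presses on something with over 40 N, if the wrist force passes 120 N, or if a joint passes its speed limit or range.

ROBOT

A 7-joint arm with a two-finger parallel gripper is mounted at the origin on the work surface. World frame = base frame: x ahead of the robot, y to its left, z up, the work surface at z = 0. Lengths are in m, angles in rad, forces in N, time in s.
With the tool pointing down it reaches from about 0.4 to 0.85 m from the base axis. Payload 4.5 kg.
Tool frame: the origin (TCP) lies at the very end of the fingers, on their centre line; the grasp point (between the pads) lies 19 mm behind it; y points along the fingers, x is the direction in which the jaws open and shut, and the axes are right-handed (so a half turn about y gives the same grasp; the last joint's range is limited). The gripper opens to 88 mm and grips with 3 to 60 N. Pads are 18 mm wide; open, the fingers measure 123 mm over their backs; the gripper's body (75 mm by 187 mm) begins 45 mm behind the grasp point.
Start: joints at [-1.283, 0.689, -0.195, 1.565, 0.157, 0.902, -0.215], TCP at [0.157, 0.605, 0.239] pointing down, gripper open.
Joint ranges: [-3.01, 3.01], [-0.46, 2.08], [-1.47, 1.51], [0.13, 2.56], [-1, 4.14], [0.04, 2.09], [-2.66, 2.66]. Speed limits (rad/s): [2.57, 2.57, 3.14, 3.14, 3.14, 3.14, 3.14].

INTERFACE

Orientations are given as a unit quaternion [x, y, z, w].
In Python, from plant import r gives the robot as it stands.
- The arm moves only by the shell command python3 -m inch 'ROWS' [OPENING] [FORCE]. ROWS is JSON, a list of rows, each a list of 6 numbers: the shift along the tool's x, y, z in mm, then the turn, a rotation vector about the tool's x, y, z in rad. In form: [[x, y, z, ax, ay, az], ...]. A call has 1 to 12 rows; each row shifts and turns the commanded pose from where the row before left it, along the tool's axes as they then stand; what a row does not reach is not made up. A row lasts 1/12 s, in which the tool goes at most 41.7 mm and 7.16 degrees, less where a joint would pass 70% of its speed; a pose out of reach is approached as far as the arm can. A call is refused whole if a number of a shift passes 41.7 or a number of a turn 0.125, either way. A call with a gripper value outside its range is refused whole. OPENING is the finger opening in mm, from 0 to 88.1, set as the call begins (- or left out, the last holds). The fingers move at their own pace and stop on an object; FORCE is the grip in N (left out, the last holds). Time passes only in rows, so rows that do not move let the fingers close. It gives the time, the measured TCP pose, the force and the opening at its end, in the units of the state.
- r.get_state(): the state, without advancing time (a new reading comes with each control period).
- r.snapshot(name): name is "scene" or "side" or "wrist"; returns a dict with "img" (384x512x3 uint8, red, green, blue), "range_z" (384x512 float32, m along the optical axis (not along the pixel's ray), 0 where there is no reading), "mtx" (3x3 intrinsics, pixels), "camera_from_world" (4x4, takes a point from world to camera coordinates); the wrist camera has in their place "tool_from_camera" (4x4, takes a point from camera to tool coordinates, whose origin is the TCP and whose axes are the tool frame's). Camera axes: x right, y down, z forward; pixel columns grow to the right and rows downward; lengths in m; the calibration is good to about 2 mm. A picture is of the moment at which its call begins: read the wrist's pose just before it.
- r.finish_job(): hands the job in, once; it reports no verdict.
The state is a dict: "clock": time; "q": joint angles; "qd": joint speeds; "joint_torque": joint torques, N m; "tool_pos": TCP position; "eef_rot": TCP orientation; "contact_force": force on the tool from outside, world axes, zero at the start; "moment": the same for the moment, N m; "opening": opening from 0.0 (shut) to 1.0 (fully open).
Only numpy, scipy, OpenCV 4.12 (cv2) and the standard library are available. Lean on these libraries where they do the work, as an engineer would, in place of code of your own. Each camera call takes 0.05 s, during which the arm holds its last target.

## Working session

There is one attempt and no reset: what is moved stays moved. The work goes in short steps, Python scripts to look and compute and a shell command to move; the robot and the scene stay as the last step left them, time stands still between calls to the robot, and variables do not carry over. Pictures are saved under pics/ and viewed, and the job is handed in when it is done.

```bash
ls; mkdir -p pics; python3 - <<'E'
from plant import r
import cv2,numpy as np
s=r.get_state();print(s)
for n in("scene","side","wrist"):
    d=r.snapshot(n);cv2.imwrite(f"pics/{n}0.png",d["img"][:,:,::-1]);np.savez(f"{n}0.npz",**d)
    print(n,d["mtx"].tolist(),np.round(d.get("camera_from_world",d.get("tool_from_camera")),3).tolist())
E
```

```text
pics
{'clock': 0.0, 'q': array([-1.28319382,  0.68997553, -0.19450771,  1.56634269,  0.15729508,
        0.90250396, -0.21507649]), 'qd': array([ 0.0011663 , -0.00087525,  0.00091807, -0.00015093,  0.00112937,
        0.00053209,  0.00072175]), 'joint_torque': array([-2.10730527e-04, -5.27547884e+01, -1.26689460e+00, -1.53427076e+01,
       -5.26014157e-02,  6.62676845e-03,  1.69658219e-04]), 'tool_pos': array([0.15682054, 0.60435016, 0.23791551]), 'eef_rot': array([ 0.55967263,  0.43224321, -0.43321018, -0.55880345]), 'contact_force': array([-0.11563767,  0.42528144,  0.49897767]), 'moment': array([ 0.00219557,  0.02433301, -0.06472283]), 'opening': 0.9989107906653354}
scene [[413.66444459315966, 0.0, 256.6740251979995], [0.0, 413.66444459315966, 192.90762917322766], [0.0, 0.0, 1.0]] [[-0.711, 0.703, -0.007, 0.372], [0.609, 0.611, -0.506, -0.256], [-0.352, -0.364, -0.862, 1.327], [0.0, 0.0, 0.0, 1.0]]
side [[424.23474777310577, 0.0, 253.04309593972658], [0.0, 424.23474777310577, 189.96298267681118], [0.0, 0.0, 1.0]] [[0.999, -0.055, 0.003, -0.496], [-0.036, -0.692, -0.721, 0.073], [0.041, 0.72, -0.693, 1.159], [0.0, 0.0, 0.0, 1.0]]
wrist [[285.8712620888673, 0.0, 252.06796921738785], [0.0, 285.8712620888673, 191.80784029932656], [0.0, 0.0, 1.0]] [[1.0, 0.001, 0.0, 0.0], [0.0, -0.31, 0.951, -0.146], [0.001, -0.951, -0.31, 0.081], [0.0, 0.0, 0.0, 1.0]]
```

View pics/scene0.png

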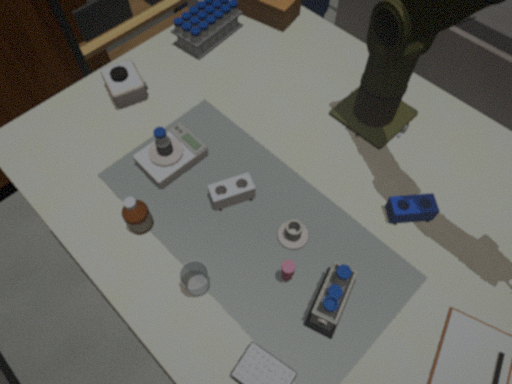

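View pics/side0.png

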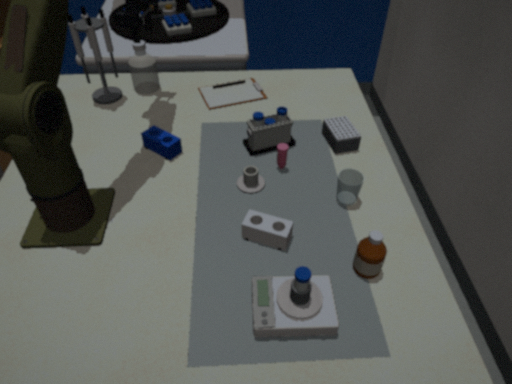

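View pics/wrist0.png

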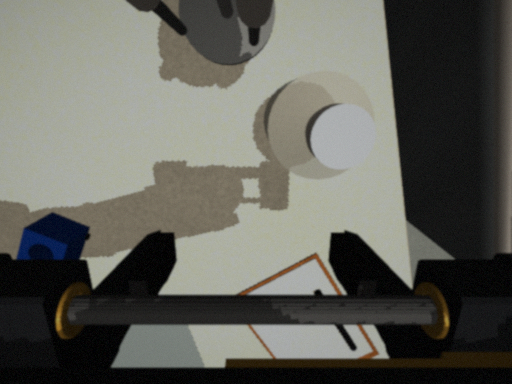

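```bash
cat > h.py <<'E'
import numpy as np,cv2
from scipy.spatial.transform import Rotation as R
def cloud(d,T=None):
    K=d["mtx"];z=d["range_z"];v,u=np.indices(z.shape)
    P=np.stack([(u-K[0,2])*z/K[0,0],(v-K[1,2])*z/K[1,1],z,np.ones_like(z)],-1)
    M=np.linalg.inv(d["camera_from_world"]) if T is None else T@d["tool_from_camera"]
    W=(P@M.T)[...,:3]; W[z<=0]=np.nan
    return W
def T_of(s):
    T=np.eye(4);T[:3,:3]=R.from_quat(s["eef_rot"]).as_matrix();T[:3,3]=s["tool_pos"];return T
def top(W,img,x0,x1,y0,y1,s=1000):
    # ortho: cols=x, rows = y descending
    H=np.zeros((int((y1-y0)*s),int((x1-x0)*s)));C=np.zeros(H.shape+(3,),np.uint8)
    w=W.reshape(-1,3);c=img.reshape(-1,3);o=np.argsort(w[:,2]);o=o[np.isfinite(w[o,2])]
    w=w[o];c=c[o]
    i=((y1-w[:,1])*s).astype(int);j=((w[:,0]-x0)*s).astype(int)
    k=(i>=0)&(j>=0)&(i<H.shape[0])&(j<H.shape[1])
    H[i[k],j[k]]=w[k,2];C[i[k],j[k]]=c[k];return H,C
E
python3 - <<'E'
from h import *
Ws=[]
for n in("scene","side"):
    d=dict(np.load(n+"0.npz"));W=cloud(d);Ws.append((W,d["img"]))
    for nm,px in dict(scene=dict(cup=(161,133),reag=(129,204),rackA=(221,190),rackB=(243,183),stand=(293,229),tall1=(343,271),mid=(336,291),tall2=(330,304),pink=(287,267),beaker=(195,278),bench=(250,260)),side=dict(cup=(303,273),rackA=(256,220),rackB=(280,227),stand=(251,172),t1=(258,117),mid=(270,122),t2=(282,112),reag=(376,238),bench=(300,200)))[n].items():
        print(n,nm,np.round(np.nanmedian(W[px[1]-1:px[1]+2,px[0]-1:px[0]+2].reshape(-1,3),0),3))
    im=cv2.resize(d["img"][:,:,::-1],None,fx=1,fy=1)
d=dict(np.load("scene0.npz"));c=d["img"][230:340,240:380,::-1];cv2.imwrite("pics/cropA.png",cv2.resize(c,None,fx=5,fy=5,interpolation=cv2.INTER_CUBIC))
d=dict(np.load("side0.npz"));c=d["img"][90:330,180:400,::-1];cv2.imwrite("pics/cropB.png",cv2.resize(c,None,fx=2.5,fy=2.5,interpolation=cv2.INTER_CUBIC))
E
```

```text
scene cup [ 0.583 -0.303  0.146]
scene reag [ 0.769 -0.2    0.125]
scene rackA [ 0.545 -0.121  0.021]
scene rackB [ 0.488 -0.092  0.027]
scene stand [0.486 0.101 0.009]
scene tall1 [0.53  0.283 0.127]
scene mid [0.564 0.298 0.093]
scene tall2 [0.605 0.31  0.119]
scene pink [0.599 0.178 0.084]
scene beaker [0.761 0.018 0.003]
scene bench [0.628 0.08  0.001]
side cup [ 0.58  -0.317  0.146]
side rackA [ 0.501 -0.068  0.033]
side rackB [ 0.562 -0.093  0.03 ]
side stand [0.498 0.123 0.031]
side t1 [0.526 0.267 0.126]
side mid [0.565 0.283 0.095]
side t2 [0.603 0.293 0.123]
side reag [ 0.759 -0.218  0.125]
side bench [0.632 0.031 0.001]
```

View pics/cropA.png

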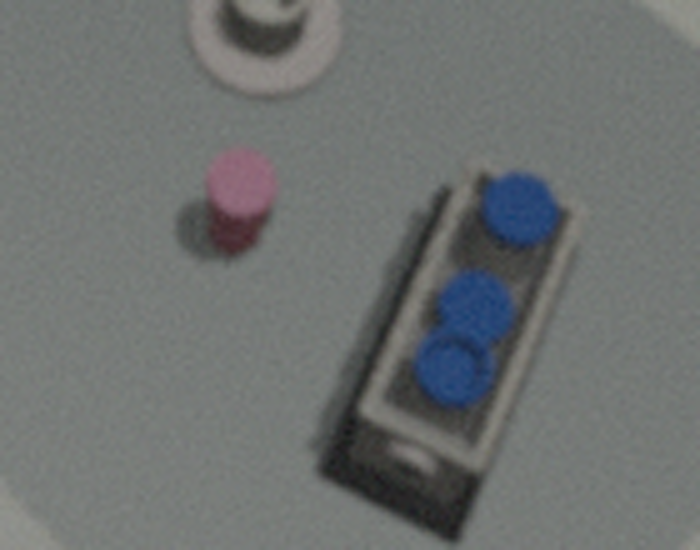

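View pics/cropB.png

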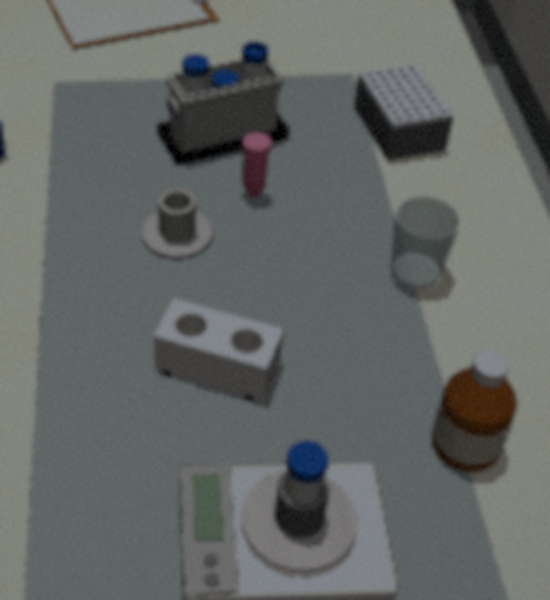

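```bash
cat >> h.py <<'E'
def plane_centers(d,W,zlo,zhi,box,blue=True,minA=15,T=None):
    img=d["img"].astype(int)
    m=(W[...,2]>zlo)&(W[...,2]<zhi)&(W[...,0]>box[0])&(W[...,0]<box[1])&(W[...,1]>box[2])&(W[...,1]<box[3])
    if blue: m&=(img[...,2]-img[...,0]>40)
    n,l,st,_=cv2.connectedComponentsWithStats(m.astype(np.uint8),connectivity=4)
    out=[]
    for i in range(1,n):
        if st[i,4]>=minA:
            p=W[l==i];lo,hi=np.percentile(p,2,0),np.percentile(p,98,0)
            hull=cv2.minAreaRect((p[:,:2]*1000).astype(np.float32))
            (c,rad)=cv2.minEnclosingCircle((p[:,:2]*1000).astype(np.float32))
            out.append((st[i,4],np.round(p.mean(0),4),np.round((lo+hi)/2,4)[:2],np.round(c,1),round(rad,1),np.round(hull[0],1),np.round(hull[1],1),round(hull[2],1)))
    return out
E
python3 - <<'E'
from h import *
for n in("scene","side"):
    d=dict(np.load(n+"0.npz"));W=cloud(d)
    for nm,a in dict(tall=(.122,.135,(.45,.7,.2,.4)),mid=(.088,.099,(.45,.7,.2,.4)),counter=(.141,.152,(.5,.7,-.4,-.2))).items():
        for o in plane_centers(d,W,*a): print(n,nm,*o)
    for nm,a in dict(rack=(.050,.058,(.4,.65,-.2,0.0)),stand=(.051,.059,(.4,.6,.05,.2)),foot=(.005,.012,(.4,.6,.0,.2)),cup=(.1,.108,(.5,.7,-.4,-.2)),pan=(.04,.06,(.45,.75,-.45,-.15)),rim=(.095,.102,(.45,.7,.2,.4)),pink=(.07,.09,(.55,.65,.13,.21)),reag=(.115,.14,(.65,.9,-.3,-.1)),beaker=(.075,.092,(.65,.9,-.1,.15))).items():
        for o in plane_centers(d,W,*a,blue=False,minA=12): print(n,nm,*o)
E
```

```text
scene tall 157 [0.5295 0.2837 0.1267] [0.529  0.2839] [528.8 283.5] 16.7 [529.1 283.4] [30.2 31.6] 60.0
scene tall 101 [0.6037 0.3088 0.1264] [0.6043 0.3085] [603.7 308.5] 16.8 [604.3 308.3] [31.9 30.9] 4.7
scene mid 151 [0.5655 0.2956 0.0939] [0.566  0.2963] [566.4 295.2] 16.6 [564.5 295.2] [29.4 30.7] 19.8
scene counter 83 [ 0.5829 -0.3115  0.1456] [ 0.5829 -0.3116] [ 581.2 -312. ] 15.6 [ 582.  -312.9] [30.6 27.2] 52.3
scene rack 613 [ 0.5294 -0.094   0.0538] [ 0.5294 -0.0941] [529.  -95.3] 65.0 [528.9 -94.4] [ 60.3 120.8] 66.6
scene stand 45 [0.484  0.1055 0.0546] [0.4863 0.1071] [493.3 108.1] 19.9 [484.2 106.5] [18.6 39.9] 9.8
scene stand 53 [0.5085 0.1117 0.0545] [0.5058 0.1085] [499.2 108.5] 21.2 [507.3 109.7] [21.9 42.5] 8.9
scene foot 354 [0.506  0.1141 0.0079] [0.498  0.1082] [497.6 108.9] 42.1 [500.3 110.1] [75.1 81.3] 34.2
scene foot 27 [0.4869 0.1012 0.0086] [0.4876 0.1016] [487.2 101.6] 10.8 [486.5 101. ] [10.  21.4] 40.2
scene cup 75 [ 0.5854 -0.3061  0.1035] [ 0.582  -0.3108] [ 581.7 -313.4] 22.5 [ 583.8 -309.3] [33.1 42.3] 64.8
scene pan 1880 [ 0.5737 -0.3033  0.0492]
[... 2411 characters left out ...]
0.2896 0.0982] [0.6118 0.2899] [611.4 293.5] 21.2 [612.2 289.1] [40.5 27.5] 3.7
side rim 14 [0.503  0.2932 0.0972] [0.5047 0.2938] [504.2 294.7] 11.4 [503.1 295.5] [22.5 11.7] 60.4
side rim 17 [0.5709 0.2702 0.0968] [0.5717 0.2724] [570.6 271.3] 12.9 [572.8 270.6] [20.2 20.8] 75.5
side rim 47 [0.5232 0.2623 0.0973] [0.5226 0.2615] [522.7 264.6] 20.4 [523.4 261.2] [36.9 29.4] 0.1
side pink 101 [0.594  0.1713 0.0815] [0.5944 0.1749] [593.6 174.7] 18.3 [594.6 174.2] [35.3 32.3] 65.5
side reag 150 [ 0.7619 -0.2114  0.1238] [ 0.7625 -0.2096] [ 762.8 -208.7] 16.0 [ 762.5 -209.7] [29.  30.1] 52.4
side beaker 192 [0.7665 0.0327 0.0819] [0.7654 0.0327] [765.9  33. ] 37.4 [765.2  32.5] [70.7 72.2] 9.5
```

```bash
cat >> h.py <<'E'
def st():
    from plant import r
    s=r.get_state();A=R.from_quat(s["eef_rot"]).as_matrix()
    print("t%.2f"%s["clock"],"tcp",np.round(s["tool_pos"]*1000,1),"x",np.round(A[:,0],3),"y",np.round(A[:,1],3),"jawdeg %.1f"%np.degrees(np.arctan2(A[1,0],A[0,0])),"F",np.round(s["contact_force"],1),"op %.1f"%(s["opening"]*88.1),"q",np.round(s["q"],2));return s,A
def to(x,y,z,yaw=None):
    """tool-axes shift mm to world target mm, given (with level tool), yaw turn"""
    s,A=st();d=A.T@(np.array([x,y,z])-s["tool_pos"]*1000)
    out="shift %s |%.0f|"%(np.round(d,1),np.linalg.norm(d))
    yy=np.degrees(np.arctan2(A[1,0],A[0,0])) if yaw is None else yaw
    c,n=np.cos(np.radians(yy)),np.sin(np.radians(yy));X=np.array([c,n,0]);Y=np.array([0,0,-1.]);B=np.stack([X,Y,np.cross(X,Y)],1)
    rv=R.from_matrix(A.T@B).as_rotvec();print(out,"turn",np.round(rv,4),"deg %.1f"%np.degrees(np.linalg.norm(rv)))
    print("shift in final frame",np.round(B.T@(np.array([x,y,z])-s["tool_pos"]*1000),1))
E
python3 -c "
from h import *
st();to(528,281.5,250,108.6);to(528,281.5,250,-71.4)"
```

```text
t0.15 tcp [156.8 604.5 238.1] x [ 0.251  0.968 -0.001] y [-0.    -0.001 -1.   ] jawdeg 75.5 F [-0.  -0.2  0.1] op 88.3 q [-1.28  0.69 -0.19  1.57  0.16  0.9  -0.22]
t0.15 tcp [156.8 604.5 238.1] x [ 0.251  0.968 -0.001] y [-0.    -0.001 -1.   ] jawdeg 75.5 F [-0.  -0.2  0.1] op 88.3 q [-1.28  0.69 -0.19  1.57  0.16  0.9  -0.22]
shift [-219.5  -11.6 -440.4] |492| turn [-3.000e-04 -5.783e-01 -1.300e-03] deg 33.1
shift in final frame [-424.6  -11.9 -248.8]
t0.15 tcp [156.8 604.5 238.1] x [ 0.251  0.968 -0.001] y [-0.    -0.001 -1.   ] jawdeg 75.5 F [-0.  -0.2  0.1] op 88.3 q [-1.28  0.69 -0.19  1.57  0.16  0.9  -0.22]
shift [-219.5  -11.6 -440.4] |492| turn [ 1.8000e-03  2.5633e+00 -4.0000e-04] deg 146.9
shift in final frame [424.6 -11.9 248.8]
```

```bash
python3 -m inch '[[0,0,0,0,-0.1157,0],[0,0,0,0,-0.1157,0],[0,0,0,0,-0.1157,0],[0,0,0,0,-0.1157,0],[0,0,0,0,-0.1157,0],[-20,0,-12,0,0,0]]'; python3 -m inch '[[-35,0,-20,0,0,0],[-35,0,-20,0,0,0],[-35,0,-20,0,0,0],[-35,0,-20,0,0,0],[-35,0,-20,0,0,0],[-35,0,-20,0,0,0],[-35,0,-20,0,0,0],[-35,0,-20,0,0,0],[-35,0,-20,0,0,0],[-35,0,-20,0,0,0],[-35,0,-20,0,0,0],[-15,0,-10,0,0,0]]'
python3 -c "
from h import *
to(528,281.5,230,108.6)"
```

```text
clock: 0.65
tool_pos: [0.1697, 0.5924, 0.2386]
eef_rot: [-0.407, -0.577, 0.577, 0.411]
contact_force: [-1.1, 1.0, 0.1]
opening: 0.996
clock: 1.65
tool_pos: [0.5249, 0.2777, 0.2381]
eef_rot: [-0.416, -0.572, 0.573, 0.413]
contact_force: [0.7, -0.4, -0.2]
opening: 1.001
t1.65 tcp [524.9 277.7 238.1] x [-0.311  0.95  -0.005] y [ 0.002 -0.004 -1.   ] jawdeg 108.1 F [ 0.7 -0.4 -0.2] op 88.2 q [-0.33  0.67 -0.41  1.66  0.33  0.89  1.02]
shift [ 2.6  8.1 -4.2] |9| turn [ 0.0005 -0.0079 -0.0045] deg 0.5
shift in final frame [ 2.6  8.1 -4.2]
```

```bash
cat >> h.py <<'E'
def wrist(name):
    from plant import r
    s,A=st();d=r.snapshot("wrist");T=T_of(s);cv2.imwrite(f"pics/{name}.png",d["img"][:,:,::-1]);W=cloud(d,T);np.savez(name+".npz",T=T,**d);return d,W
E
python3 - <<'E'
from h import *
d,W=wrist("w1")
for nm,a in dict(tall=(.120,.135,(.45,.7,.2,.4)),mid=(.085,.102,(.45,.7,.2,.4))).items():
    for o in plane_centers(d,W,*a,minA=60): print(nm,*o)
for o in plane_centers(d,W,.092,.103,(.45,.7,.2,.4),blue=False,minA=60): print("rim",*o)
E
```

```text
t1.65 tcp [524.9 277.7 238.1] x [-0.311  0.95  -0.005] y [ 0.002 -0.004 -1.   ] jawdeg 108.1 F [ 0.7 -0.4 -0.2] op 88.2 q [-0.33  0.67 -0.41  1.66  0.33  0.89  1.02]
tall 925 [0.5262 0.2829 0.1269] [0.5264 0.2831] [526.6 283.2] 16.9 [526.7 283. ] [32.8 32.7] 28.6
tall 488 [0.603  0.3084 0.126 ] [0.6021 0.3081] [602.2 308.6] 17.3 [602.5 308.5] [33.9 33. ] 0.1
mid 598 [0.5656 0.2959 0.0939] [0.5656 0.2956] [564.6 295.6] 16.9 [566.1 296.1] [28.7 32.4] 15.0
rim 1798 [0.5503 0.2914 0.0954] [0.5625 0.2953] [564.2 296.2] 73.0 [564.5 296. ] [136.1  59.9] 18.3
rim 71 [0.515  0.2772 0.0977] [0.5164 0.279 ] [518.2 279.6] 11.6 [515.4 278.3] [ 7.6 23.2] 24.4
rim 592 [0.5656 0.2962 0.0939] [0.5655 0.2958] [564.4 295.7] 16.9 [566.  296.5] [28.7 33. ] 15.0
rim 111 [0.5913 0.3051 0.0977] [0.5945 0.307 ] [598.1 307.4] 13.7 [593.  306.1] [10.5 27.4] 14.6
```

View pics/w1.png

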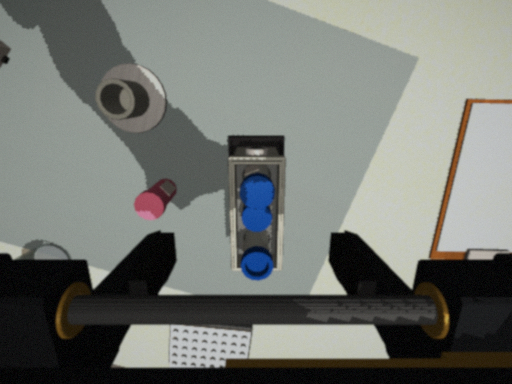

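```bash
python3 -c "
from h import *
to(527,282.5,102,108.5)"
```

```text
t1.70 tcp [526.8 276.3 237.9] x [-0.308  0.951 -0.006] y [ 0.003 -0.005 -1.   ] jawdeg 108.0 F [ 2.2 -2.   0.8] op 87.9 q [-0.33  0.67 -0.4   1.66  0.33  0.89  1.02]
shift [  6.6 135.9  -1.9] |136| turn [ 0.0016 -0.0095 -0.0057] deg 0.6
shift in final frame [  5.8 135.9  -2.2]
```

```bash
python3 -m inch '[[0,0,0,0,-0.009,-0.005],[0,0,0,0,0,0],[0,0,0,0,0,0]]' >/dev/null
cat >> h.py <<'E'
def tubes(name,zs=((.120,.135),(.085,.102)),box=(.4,.75,-.45,.45),blue=True,minA=60):
    d,W=wrist(name)
    for a in zs:
        for o in plane_centers(d,W,*a,box,blue=blue,minA=minA): print(a,*o)
    return d,W
E
python3 - <<'E'
from h import *
tubes("w2");tubes("w3",zs=((.092,.103),),box=(.45,.7,.2,.4),blue=False)
to(527,282.5,102,108.5)
E
```

```text
t1.95 tcp [518.7 285.8 238.7] x [-0.33   0.944  0.006] y [-0.003  0.006 -1.   ] jawdeg 109.3 F [-0.2  0.  -0.7] op 88.1 q [-0.34  0.67 -0.42  1.66  0.32  0.88  1.02]
(0.12, 0.135) 920 [0.5261 0.2831 0.1269] [0.5263 0.2832] [526.7 283.3] 16.9 [526.6 283.6] [33.5 32.5] 17.3
(0.12, 0.135) 474 [0.603  0.3084 0.126 ] [0.6021 0.3081] [602.4 308.3] 17.3 [602.2 308.5] [33.2 33.2] 41.7
(0.085, 0.102) 592 [0.5656 0.2961 0.0938] [0.5655 0.2955] [564.3 295.7] 16.8 [566.1 296. ] [29.5 32.5] 18.0
t2.00 tcp [518.6 286.  238.8] x [-0.331  0.944  0.006] y [-0.003  0.006 -1.   ] jawdeg 109.3 F [-0.1 -0.3 -0. ] op 88.1 q [-0.34  0.67 -0.42  1.66  0.32  0.88  1.02]
(0.092, 0.103) 1768 [0.5505 0.2912 0.0955] [0.5629 0.2951] [564.7 296.2] 73.5 [564.5 296. ] [136.1  59.9] 18.3
(0.092, 0.103) 76 [0.5148 0.2786 0.0978] [0.5156 0.2802] [518.2 280.5] 12.8 [514.9 279.6] [ 9.1 25.6] 15.0
(0.092, 0.103) 587 [0.5657 0.2964 0.0939] [0.5656 0.2957] [564.3 296. ] 16.9 [566.  296.8] [29.  33.3] 18.1
(0.092, 0.103) 119 [0.5926 0.3039 0.0977] [0.597  0.3059] [599.  305.7] 15.0 [595.2 303.7] [12. 30.] 28.2
t2.05 tcp [518.8 285.8 238.8] x [-0.331  0.944  0.006] y [-0.002  0.006 -1.   ] jawdeg 109.3 F [-0.8 -0.4  0.5] op 88.1 q [-0.34  0.67 -0.42  1.66  0.32  0.88  1.02]
shift [ -6.7 136.8  -6.7] |137| turn [-0.0005  0.0141  0.006 ] deg 0.9
shift in final frame [ -5.8 136.8  -6.7]
```

```bash
python3 -m inch '[[-6,10,-7,0,0.013,0.006],[0,25,0,0,0,0],[0,30,0,0,0,0],[0,30,0,0,0,0],[0,15,0,0,0,0],[0,0,0,0,0,0],[0,0,0,0,0,0],[0,0,0,0,0,0]]' >/dev/null
python3 - <<'E'
from h import *
tubes("w4");to(526.8,283,102,108.4)
E
```

```text
t2.72 tcp [529.5 281.6 129.5] x [-0.316  0.949 -0.   ] y [ 0.002  0.    -1.   ] jawdeg 108.4 F [-0.7 -1.3  0.5] op 88.2 q [-0.37  0.81 -0.34  1.73  0.41  0.66  0.95]
(0.12, 0.135) 2397 [0.5258 0.2829 0.1269] [0.5263 0.283 ] [526.8 283.5] 17.2 [526.4 283.1] [33.1 33.2] 56.8
(0.12, 0.135) 814 [0.5992 0.3072 0.1256] [0.6002 0.3081] [601.9 308.1] 16.9 [600.5 307.1] [29.1 33.3] 32.0
(0.085, 0.102) 909 [0.5688 0.2971 0.0939] [0.5679 0.2957] [564.7 295.8] 16.9 [568.9 297. ] [24.  33.1] 17.3
t2.77 tcp [529.7 281.6 129.9] x [-0.315  0.949 -0.   ] y [ 0.003  0.001 -1.   ] jawdeg 108.4 F [ 0.7 -0.5  0.2] op 88.6 q [-0.37  0.81 -0.34  1.73  0.41  0.66  0.95]
shift [ 2.2 27.9  2.4] |28| turn [ 0.0026 -0.0003 -0.0002] deg 0.2
shift in final frame [ 2.2 27.9  2.3]
```

View pics/w4.png

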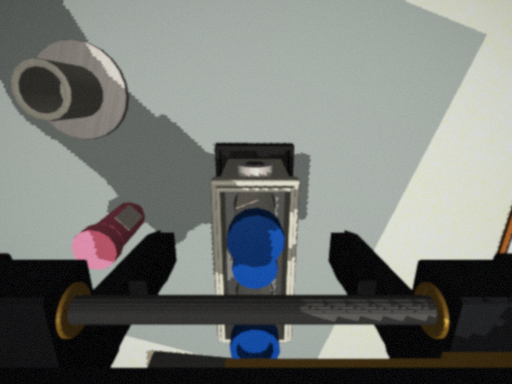

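```bash
python3 -m inch '[[2.2,10,2.4,0,0,0],[0,12,0,0,0,0],[0,5.5,0,0,0,0],[0,0,0,0,0,0],[0,0,0,0,0,0]]' ; python3 -m inch '[[0,0,0,0,0,0],[0,0,0,0,0,0],[0,0,0,0,0,0],[0,0,0,0,0,0],[0,0,0,0,0,0],[0,0,0,0,0,0]]' 25 20
python3 - <<'E'
from h import *
to(526.8,283,102,108.4)
E
```

```text
clock: 3.18
tool_pos: [0.5256, 0.2818, 0.1006]
eef_rot: [-0.414, -0.573, 0.574, 0.414]
contact_force: [-0.7, -0.6, 0.0]
opening: 1.001
clock: 3.68
tool_pos: [0.526, 0.2821, 0.1013]
eef_rot: [-0.414, -0.573, 0.574, 0.413]
contact_force: [0.0, -0.1, -0.4]
opening: 0.571
t3.68 tcp [526.  282.1 101.3] x [-0.315  0.949 -0.001] y [ 0.001 -0.001 -1.   ] jawdeg 108.4 F [ 0.  -0.1 -0.4] op 50.3 q [-0.39  0.85 -0.32  1.76  0.43  0.6   0.92]
shift [ 0.6 -0.7 -1.1] |1| turn [ 0.0003 -0.0005 -0.0009] deg 0.1
shift in final frame [ 0.6 -0.7 -1.1]
```

Fingers are still closing (50 mm).

```bash
python3 -m inch '[[0.5,0,-0.5,0,0,0],[0,0,0,0,0,0],[0,0,0,0,0,0],[0,0,0,0,0,0],[0,0,0,0,0,0],[0,0,0,0,0,0]]' 25 20
python3 - <<'E'
from h import *
to(526.8,283,102,108.4)
E
```

```text
clock: 4.18
tool_pos: [0.5262, 0.2828, 0.1012]
eef_rot: [-0.414, -0.573, 0.574, 0.413]
contact_force: [0.2, 0.3, 0.2]
opening: 0.368
t4.18 tcp [526.2 282.8 101.2] x [-0.315  0.949 -0.001] y [ 0.    -0.001 -1.   ] jawdeg 108.4 F [0.2 0.3 0.2] op 32.4 q [-0.39  0.85 -0.32  1.76  0.43  0.6   0.92]
shift [ 0.  -0.8 -0.7] |1| turn [ 0.0001 -0.0004 -0.0008] deg 0.1
shift in final frame [ 0.  -0.8 -0.7]
```

```bash
python3 -m inch '[[0,0,0,0,0,0],[0,0,0,0,0,0],[0,-5,0,0,0,0],[0,-10,0,0,0,0],[0,-10,0,0,0,0],[0,-5,0,0,0,0],[0,0,0,0,0,0],[0,0,0,0,0,0]]'
python3 - <<'E'
from h import *
tubes("w5",zs=((.15,.17),(.120,.135),(.085,.102)));
E
```

```text
clock: 4.85
tool_pos: [0.5266, 0.2828, 0.1319]
eef_rot: [0.414, 0.574, -0.573, -0.413]
contact_force: [0.2, 1.0, -1.0]
opening: 0.376
t4.85 tcp [526.6 282.8 131.9] x [-0.315  0.949 -0.001] y [ 0.001 -0.    -1.   ] jawdeg 108.4 F [ 0.2  1.  -1. ] op 33.1 q [-0.37  0.81 -0.35  1.74  0.41  0.66  0.94]
(0.15, 0.17) 3255 [0.524  0.2824 0.1573] [0.5247 0.2831] [526.8 283. ] 17.5 [524.7 282.4] [29.7 33.9] 19.9
(0.12, 0.135) 914 [0.5985 0.3071 0.1254] [0.6002 0.3081] [601.7 307.9] 17.1 [600.4 307.3] [29.5 33. ] 27.8
```

View pics/w5.png

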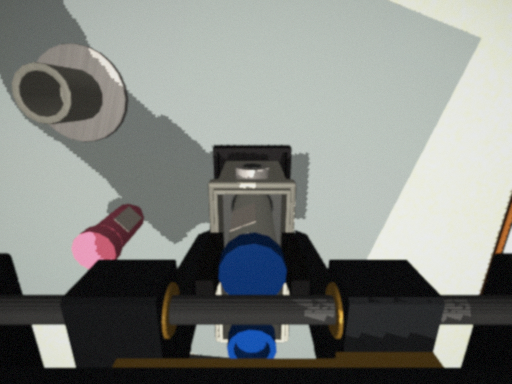

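```bash
python3 -m inch '[[0,-20,0,0,0,0],[0,-35,0,0,0,0],[0,-20,0,0,0,0],[-34,0,14,0,0,0],[-34,0,14,0,0,0],[-34,0,14,0,0,0],[-34,0,14,0,0,0],[-34,0,14,0,0,0],[-34,0,14,0,0,0],[-34,0,14,0,0,0],[-34,0,14,0,0,0],[-34,0,14,0,0,0]]'
python3 -m inch '[[-20,0,8,0,0,0],[0,0,0,0,0,0],[0,0,0,0,0,0],[0,0,0,0,0,0],[0,0,0,0,0,0]]'
python3 - <<'E'
from h import *
tubes("w6",zs=((.050,.058),),blue=False,minA=100,box=(.4,.65,-.2,0.05));to(501.5,-82.6,205,108.4)
E
```

```text
clock: 5.9
tool_pos: [0.5024, -0.0491, 0.2062]
eef_rot: [-0.414, -0.573, 0.574, 0.414]
contact_force: [0.1, 0.3, -0.4]
opening: 0.371
clock: 6.32
tool_pos: [0.5019, -0.067, 0.2065]
eef_rot: [0.413, 0.574, -0.574, -0.413]
contact_force: [0.2, 0.7, -0.8]
opening: 0.373
t6.32 tcp [501.9 -67.  206.5] x [-0.318  0.948  0.   ] y [ 0.  0. -1.] jawdeg 108.5 F [ 0.2  0.7 -0.8] op 32.8 q [ 0.32  0.61 -0.45  1.95  0.41  0.67  1.52]
(0.05, 0.058) 3762 [ 0.5228 -0.0955  0.0539] [ 0.5241 -0.0939] [527.5 -94.5] 65.8 [527.6 -94.2] [ 56.2 120.4] 66.1
t6.37 tcp [502.  -67.  206.5] x [-0.318  0.948 -0.   ] y [ 0.  0. -1.] jawdeg 108.5 F [-0.3  0.2 -0.4] op 32.4 q [ 0.32  0.61 -0.45  1.95  0.41  0.67  1.52]
shift [-14.6   1.5   5.4] |16| turn [ 0.0004  0.0025 -0.0001] deg 0.1
shift in final frame [-14.6   1.5   5.4]
```

View pics/w6.png

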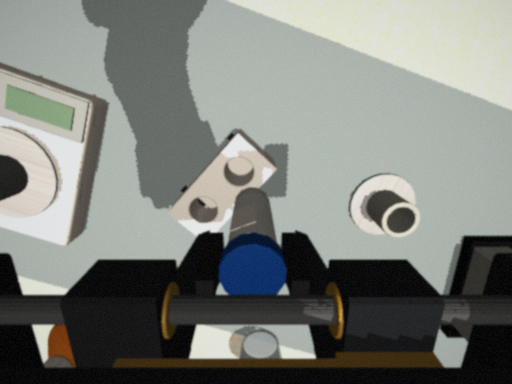

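```bash
cat >> h.py <<'E'
def ray(d,T,px,z):
    K=d["mtx"];M=T@d["tool_from_camera"];v=M[:3,:3]@np.array([(px[0]-K[0,2])/K[0,0],(px[1]-K[1,2])/K[1,1],1]);o=M[:3,3];return o+v*(z-o[2])/v[2]
def proj(d,T,p):
    M=np.linalg.inv(T@d["tool_from_camera"]);c=M[:3,:3]@p+M[:3,3];return (d["mtx"]@c)[:2]/c[2]
def ring(name,p,rad,out,crop):
    """draw predicted ring at p on saved wrist pic; crop=(u0,v0,u1,v1), 4x"""
    d=dict(np.load(name+".npz"));T=d["T"];u0,v0,u1,v1=crop
    im=cv2.resize(d["img"][v0:v1,u0:u1,::-1],None,fx=4,fy=4,interpolation=cv2.INTER_CUBIC)
    for q in p:
        a=np.linspace(0,2*np.pi,60);pts=np.array([(proj(d,T,np.array([q[0]+rad*np.cos(t),q[1]+rad*np.sin(t),q[2]]))-[u0,v0]+.5)*4 for t in a])
        cv2.polylines(im,[pts.astype(np.int32)],True,(0,0,255),1)
    cv2.imwrite(f"pics/{out}.png",im)
E
python3 - <<'E'
from h import *
ring("w6",[(.5002,-.0821,.054),(.555,-.1065,.054)],.016,"ring6",(150,120,300,270))
E
```

```text
(no output)
```

View pics/ring6.png

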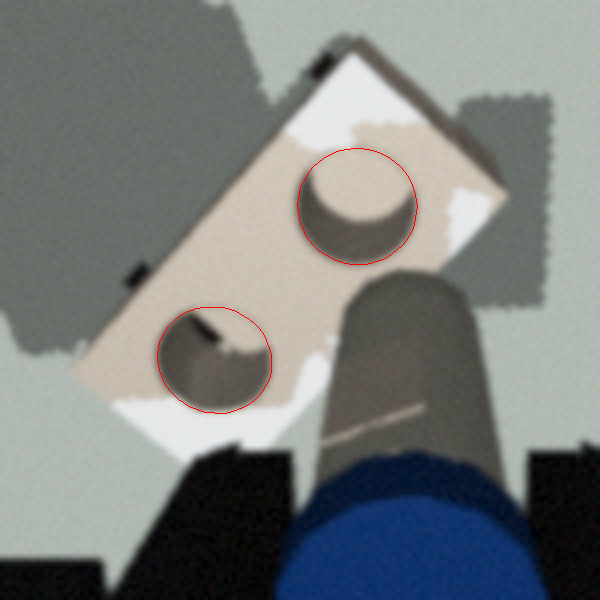

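```bash
python3 -m inch '[[-7,5,4,0,0,0],[-7,10,3,0,0,0],[0,20,0,0,0,0],[0,15,0,0,0,0],[0,5,0,0,0,0],[0,0,0,0,0,0],[0,0,0,0,0,0],[0,0,0,0,0,0]]'
python3 - <<'E'
from h import *
to(499.8,-82.3,98,108.4);wrist("w7")
E
```

```text
clock: 7.03
tool_pos: [0.5, -0.0844, 0.152]
eef_rot: [0.414, 0.573, -0.573, -0.413]
contact_force: [-0.4, 0.7, -0.0]
opening: 0.365
t7.03 tcp [500.  -84.4 152. ] x [-0.315  0.949 -0.001] y [ 0.001 -0.001 -1.   ] jawdeg 108.4 F [-0.4  0.7 -0. ] op 32.2 q [ 0.31  0.69 -0.38  2.    0.48  0.54  1.48]
shift [ 2.1 54.  -0.4] |54| turn [ 0.001  -0.0004 -0.0013] deg 0.1
shift in final frame [ 2.1 54.  -0.4]
t7.03 tcp [500.  -84.4 152. ] x [-0.315  0.949 -0.001] y [ 0.001 -0.001 -1.   ] jawdeg 108.4 F [-0.4  0.7 -0. ] op 32.2 q [ 0.31  0.69 -0.38  2.    0.48  0.54  1.48]
```

View pics/w7.png

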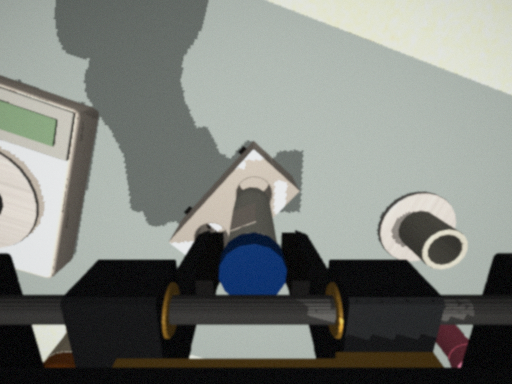

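```bash
python3 -m inch '[[2,3,-0.4,0,0,0],[0,6,0,0,0,0],[0,10,0,0,0,0],[0,10,0,0,0,0],[0,10,0,0,0,0],[0,8,0,0,0,0],[0,3,0,0,0,0],[0,0,0,0,0,0],[0,0,0,0,0,0]]'
python3 - <<'E'
from h import *
to(499.8,-82.3,97.6,108.4)
E
```

```text
clock: 7.83
tool_pos: [0.4992, -0.0823, 0.1012]
eef_rot: [-0.414, -0.573, 0.574, 0.414]
contact_force: [0.6, -0.3, -0.3]
opening: 0.371
t7.83 tcp [499.2 -82.3 101.2] x [-0.315  0.949 -0.001] y [-0.    -0.001 -1.   ] jawdeg 108.4 F [ 0.6 -0.3 -0.3] op 32.7 q [ 0.26  0.78 -0.3   2.03  0.55  0.41  1.42]
shift [-0.2  3.6 -0.5] |4| turn [-0.0005 -0.0002 -0.0007] deg 0.1
shift in final frame [-0.2  3.6 -0.5]
```

```bash
python3 -m inch '[[0,2,0,0,0,0],[0,2,0,0,0,0],[0,1,0,0,0,0],[0,0,0,0,0,0]]'; python3 -m inch '[[0,0.5,0,0,0,0],[0,0,0,0,0,0],[0,0,0,0,0,0]]'
python3 - <<'E'
from h import *
to(499.8,-82.3,97.6,108.4)
E
```

```text
clock: 8.17
tool_pos: [0.5002, -0.0823, 0.0971]
eef_rot: [0.415, 0.574, -0.573, -0.413]
contact_force: [-0.9, 0.4, 3.4]
opening: 0.371
clock: 8.42
tool_pos: [0.5005, -0.0823, 0.097]
eef_rot: [0.415, 0.574, -0.573, -0.413]
contact_force: [-0.1, -0.7, 6.5]
opening: 0.369
t8.42 tcp [500.5 -82.3  97. ] x [-0.315  0.949 -0.002] y [ 0.003 -0.001 -1.   ] jawdeg 108.4 F [-0.1 -0.7  6.5] op 32.5 q [ 0.25  0.78 -0.29  2.03  0.56  0.4   1.41]
shift [ 0.2 -0.6  0.6] |1| turn [ 0.0027 -0.0004 -0.0019] deg 0.2
shift in final frame [ 0.2 -0.6  0.6]
```

```bash
python3 -m inch '[[0,-0.5,0,0,0,0],[0,0,0,0,0,0],[0,0,0,0,0,0],[0,0,0,0,0,0],[0,0,0,0,0,0],[0,0,0,0,0,0],[0,0,0,0,0,0],[0,0,0,0,0,0]]' 62; python3 -m inch '[[0,-10,0,0,0,0],[0,-20,0,0,0,0],[0,-30,0,0,0,0],[0,-30,0,0,0,0],[0,-20,0,0,0,0],[0,0,0,0,0,0],[0,0,0,0,0,0],[0,0,0,0,0,0]]'
python3 - <<'E'
from h import *
tubes("w8",zs=((.105,.125),(.05,.058)),box=(.4,.65,-.2,0),blue=False)
to(602.6,308.3,206,108.4)
E
```

```text
clock: 9.08
tool_pos: [0.4993, -0.0824, 0.0964]
eef_rot: [-0.414, -0.573, 0.574, 0.414]
contact_force: [0.7, -0.0, -0.1]
opening: 0.705
clock: 9.75
tool_pos: [0.4986, -0.0825, 0.2058]
eef_rot: [-0.414, -0.573, 0.574, 0.414]
contact_force: [0.7, 0.4, -0.8]
opening: 0.702
t9.75 tcp [498.6 -82.5 205.8] x [-0.315  0.949 -0.001] y [-0.001 -0.001 -1.   ] jawdeg 108.4 F [ 0.7  0.4 -0.8] op 61.8 q [ 0.36  0.61 -0.45  1.95  0.42  0.67  1.54]
(0.105, 0.125) 1252 [ 0.4984 -0.0825  0.1223] [ 0.4992 -0.0823] [499.9 -82. ] 17.0 [499.7 -81.8] [33.2 33.3] 24.5
(0.05, 0.058) 3286 [ 0.5248 -0.0979  0.0538] [ 0.5266 -0.0942] [527.1 -94.4] 65.8 [527.6 -94.5] [ 56.  120.6] 66.1
t9.80 tcp [498.4 -82.4 205.4] x [-0.315  0.949 -0.   ] y [-0.002 -0.001 -1.   ] jawdeg 108.4 F [ 0.4  0.4 -1.2] op 62.0 q [ 0.36  0.61 -0.45  1.95  0.42  0.67  1.54]
shift [ 338.    -1.1 -222. ] |404| turn [-0.0021 -0.0004 -0.0003] deg 0.1
shift in final frame [ 337.9   -0.6 -222.2]
```

View pics/w8.png

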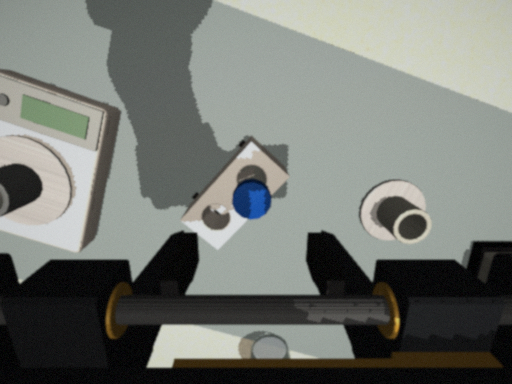

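```bash
python3 -m inch '[[17,0,-11,0,0,0],[34,0,-22,0,0,0],[34,0,-22,0,0,0],[34,0,-22,0,0,0],[34,0,-22,0,0,0],[34,0,-22,0,0,0],[34,0,-22,0,0,0],[34,0,-22,0,0,0],[34,0,-22,0,0,0],[34,0,-22,0,0,0],[15,10,-13,0,0,0],[0,20,0,0,0,0]]' 80 >/dev/null;python3 -m inch '[[0,25,0,0,0,0],[0,15,0,0,0,0],[0,5,0,0,0,0],[0,0,0,0,0,0],[0,0,0,0,0,0],[0,0,0,0,0,0],[0,0,0,0,0,0]]' 
python3 - <<'E'
from h import *
tubes("w9",zs=((.12,.135),),box=(.4,.75,.2,.4))
to(602.6,308.3,102,108.4)
E
```

```text
clock: 11.38
tool_pos: [0.6041, 0.3088, 0.1324]
eef_rot: [0.414, 0.574, -0.573, -0.413]
contact_force: [0.6, 0.3, -1.8]
opening: 0.907
t11.38 tcp [604.1 308.8 132.4] x [-0.315  0.949 -0.   ] y [ 0.002  0.    -1.   ] jawdeg 108.4 F [ 0.6  0.3 -1.8] op 79.9 q [-0.35  0.9  -0.37  1.47  0.39  0.84  1.03]
(0.12, 0.135) 1420 [0.6031 0.3086 0.1262] [0.6026 0.3082] [602.7 308.2] 17.2 [602.7 308.5] [33.7 33.4] 36.0
t11.43 tcp [604.1 308.7 132.4] x [-0.315  0.949 -0.   ] y [ 0.002  0.    -1.   ] jawdeg 108.4 F [-0.4  0.  -0.6] op 79.9 q [-0.35  0.9  -0.37  1.47  0.39  0.84  1.03]
shift [ 0.1 30.4  1.6] |30| turn [ 0.0021 -0.0006 -0.0004] deg 0.1
shift in final frame [ 0.1 30.4  1.6]
```

View pics/w9.png

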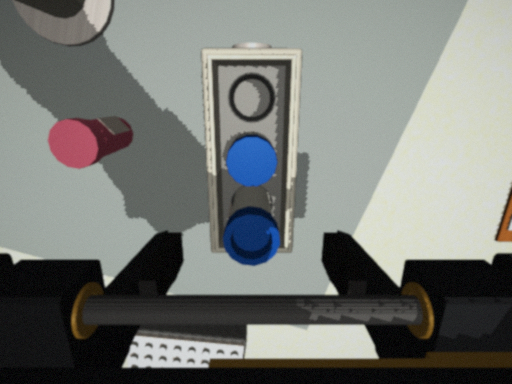

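```bash
python3 -m inch '[[0,8,1.4,0,0,0],[0,14,0,0,0,0],[0,8,0,0,0,0],[0,0,0,0,0,0]]' 45 20; python3 -m inch '[[0,0,0,0,0,0],[0,0,0,0,0,0],[0,0,0,0,0,0],[0,0,0,0,0,0],[0,0,0,0,0,0],[0,0,0,0,0,0],[0,0,0,0,0,0]]' 25
python3 - <<'E'
from h import *
to(602.6,308.3,102,108.4)
ring("w9",[(.5267,.283,.066),(.5647,.2955,.094)],.016,"ring9",(190,40,310,270))
E
```

```text
clock: 11.77
tool_pos: [0.6005, 0.3066, 0.0982]
eef_rot: [-0.413, -0.572, 0.575, 0.414]
contact_force: [-0.1, -0.6, -0.5]
opening: 0.633
clock: 12.35
tool_pos: [0.6023, 0.3081, 0.1015]
eef_rot: [0.414, 0.573, -0.573, -0.413]
contact_force: [-0.1, -0.8, 1.0]
opening: 0.371
t12.35 tcp [602.3 308.1 101.5] x [-0.315  0.949 -0.001] y [ 0.001 -0.    -1.   ] jawdeg 108.4 F [-0.1 -0.8  1. ] op 32.7 q [-0.36  0.94 -0.36  1.49  0.41  0.78  1.01]
shift [ 0.1 -0.5 -0.4] |1| turn [ 0.0006 -0.0004 -0.0007] deg 0.1
shift in final frame [ 0.1 -0.5 -0.3]
```

View pics/ring9.png

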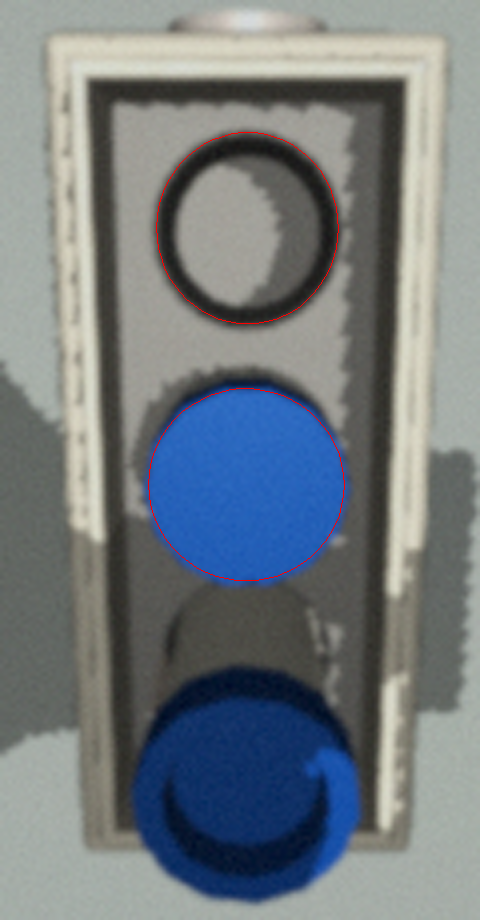

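```bash
python3 -m inch '[[0,-5,0,0,0,0],[0,-20,0,0,0,0],[0,-30,0,0,0,0],[0,-30,0,0,0,0],[0,-20,0,0,0,0],[-20,0,9,0,0,0],[-34,0,16,0,0,0],[-34,0,16,0,0,0],[-34,0,16,0,0,0],[-34,0,16,0,0,0],[-34,0,16,0,0,0],[-34,0,16,0,0,0]]'; python3 -m inch '[[-34,0,16,0,0,0],[-34,0,16,0,0,0],[-34,0,16,0,0,0],[-34,0,16,0,0,0],[-19,0,8,0,0,0],[0,0,0,0,0,0],[0,0,0,0,0,0],[0,0,0,0,0,0]]'
python3 - <<'E'
from h import *
tubes("w10",zs=((.21,.25),),box=(.4,.75,-.3,.4))
to(554.7,-106.7,150,108.4)
E
```

```text
clock: 13.35
tool_pos: [0.5726, 0.0605, 0.2069]
eef_rot: [-0.414, -0.573, 0.574, 0.413]
contact_force: [1.2, -0.8, -0.4]
opening: 0.373
clock: 14.02
tool_pos: [0.5539, -0.1062, 0.2069]
eef_rot: [0.414, 0.574, -0.573, -0.413]
contact_force: [0.5, 0.5, -0.7]
opening: 0.372
t14.02 tcp [ 553.9 -106.2  206.9] x [-0.316  0.949 -0.   ] y [ 0.001  0.    -1.   ] jawdeg 108.4 F [ 0.5  0.5 -0.7] op 32.8 q [ 0.38  0.68 -0.46  1.78  0.41  0.78  1.61]
(0.21, 0.25) 3153 [ 0.5536 -0.1057  0.2286] [ 0.5522 -0.1057] [ 554.4 -106.1] 17.7 [ 552.  -106.2] [30.5 33.9] 15.8
t14.07 tcp [ 554.  -105.5  206.9] x [-0.318  0.948  0.   ] y [ 0.001  0.    -1.   ] jawdeg 108.5 F [-1.2 -0.2 -0.7] op 32.6 q [ 0.38  0.68 -0.46  1.78  0.41  0.78  1.61]
shift [-1.3 56.9 -0.3] |57| turn [0.0011 0.002  0.0001] deg 0.1
shift in final frame [-1.3 56.9 -0.3]
```

View pics/w10.png

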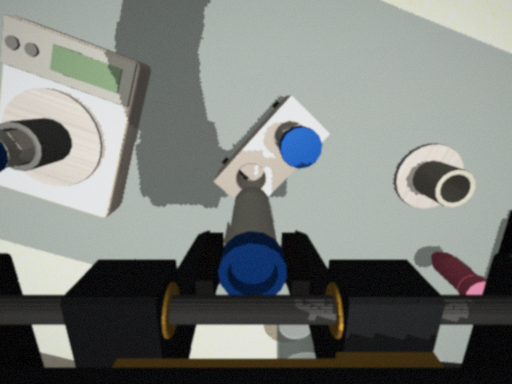

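```bash
python3 -m inch '[[-0.6,10,-0.2,0,0,0],[0,20,0,0,0,0],[0,18,0,0,0,0],[0,6,0,0,0,0],[0,0,0,0,0,0],[0,0,0,0,0,0],[0,0,0,0,0,0]]'
python3 - <<'E'
from h import *
to(554.7,-106.7,97.6,108.4);wrist("w11")
E
```

```text
clock: 14.65
tool_pos: [0.5547, -0.1075, 0.1533]
eef_rot: [0.414, 0.574, -0.573, -0.413]
contact_force: [0.1, -0.0, -0.4]
opening: 0.372
t14.65 tcp [ 554.7 -107.5  153.3] x [-0.316  0.949 -0.001] y [ 0.002 -0.001 -1.   ] jawdeg 108.4 F [ 0.1 -0.  -0.4] op 32.8 q [ 0.35  0.75 -0.41  1.82  0.46  0.66  1.56]
shift [ 0.8 55.7 -0.1] |56| turn [ 0.0015  0.0004 -0.0013] deg 0.1
shift in final frame [ 0.7 55.7 -0.2]
t14.65 tcp [ 554.7 -107.5  153.3] x [-0.316  0.949 -0.001] y [ 0.002 -0.001 -1.   ] jawdeg 108.4 F [ 0.1 -0.  -0.4] op 32.8 q [ 0.35  0.75 -0.41  1.82  0.46  0.66  1.56]
```

View pics/w11.png

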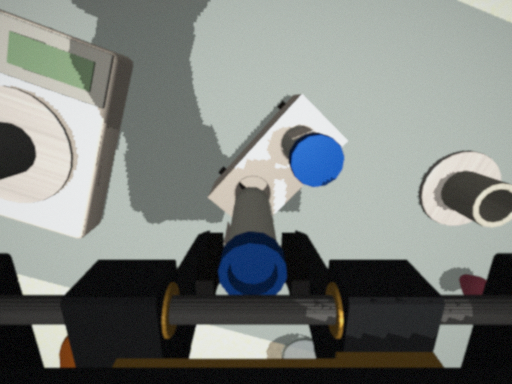

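Tube tip (253,185) is over the free well, flat tube clear at (317,160). Lower.

```bash
python3 -m inch '[[0.7,4,-0.1,0,0,0],[0,7,0,0,0,0],[0,10,0,0,0,0],[0,10,0,0,0,0],[0,10,0,0,0,0],[0,7,0,0,0,0],[0,3,0,0,0,0],[0,0,0,0,0,0],[0,2,0,0,0,0],[0,2,0,0,0,0],[0,0,0,0,0,0],[0,0,0,0,0,0]]'
python3 - <<'E'
from h import *
to(554.7,-106.7,97.3,108.4)
E
```

```text
clock: 15.7
tool_pos: [0.554, -0.1074, 0.0978]
eef_rot: [-0.414, -0.573, 0.574, 0.413]
contact_force: [-0.2, -0.7, -1.0]
opening: 0.369
t15.70 tcp [ 554.  -107.4   97.8] x [-0.315  0.949 -0.001] y [ 0.001 -0.001 -1.   ] jawdeg 108.4 F [-0.2 -0.7 -1. ] op 32.5 q [ 0.32  0.83 -0.35  1.86  0.52  0.54  1.51]
shift [ 0.5  0.5 -0.9] |1| turn [ 0.0004 -0.0005 -0.0012] deg 0.1
shift in final frame [ 0.5  0.5 -0.9]
```

```bash
python3 -m inch '[[0,0.6,0,0,0,0],[0,0.6,0,0,0,0],[0,0,0,0,0,0],[0,0,0,0,0,0]]'
```

```text
clock: 16.03
tool_pos: [0.5549, -0.1072, 0.0974]
eef_rot: [0.415, 0.574, -0.573, -0.413]
contact_force: [-0.1, 0.9, 5.0]
opening: 0.368
```

```bash
python3 -m inch '[[0,-0.4,0,0,0,0],[0,0,0,0,0,0],[0,0,0,0,0,0],[0,0,0,0,0,0],[0,0,0,0,0,0],[0,0,0,0,0,0],[0,0,0,0,0,0],[0,-8,0,0,0,0],[0,-20,0,0,0,0],[0,-30,0,0,0,0],[0,-30,0,0,0,0],[0,-15,0,0,0,0]]' 62;  python3 -m inch '[[0,0,0,0,0,0],[0,0,0,0,0,0]]'
python3 - <<'E'
from h import *
tubes("w12",zs=((.11,.13),),box=(.4,.65,-.2,0),blue=True)
E
```

```text
clock: 17.03
tool_pos: [0.5553, -0.1071, 0.2035]
eef_rot: [0.415, 0.574, -0.573, -0.412]
contact_force: [0.9, 0.0, 0.1]
opening: 0.701
clock: 17.2
tool_pos: [0.5543, -0.1074, 0.2008]
eef_rot: [0.415, 0.574, -0.573, -0.413]
contact_force: [-1.3, 0.1, -1.2]
opening: 0.705
t17.20 tcp [ 554.3 -107.4  200.8] x [-0.315  0.949 -0.002] y [ 0.002 -0.001 -1.   ] jawdeg 108.4 F [-1.3  0.1 -1.2] op 62.1 q [ 0.38  0.69 -0.45  1.79  0.42  0.76  1.6 ]
(0.11, 0.13) 1428 [ 0.4999 -0.0826  0.1228] [ 0.5001 -0.0825] [500.1 -82.1] 16.8 [500.4 -82.4] [33.3 32. ] 65.5
(0.11, 0.13) 1205 [ 0.5552 -0.1073  0.1191] [ 0.554  -0.1076] [ 554.4 -107.1] 17.0 [ 554.4 -107.5] [33.6 32.4] 0.4
```

View pics/w12.png

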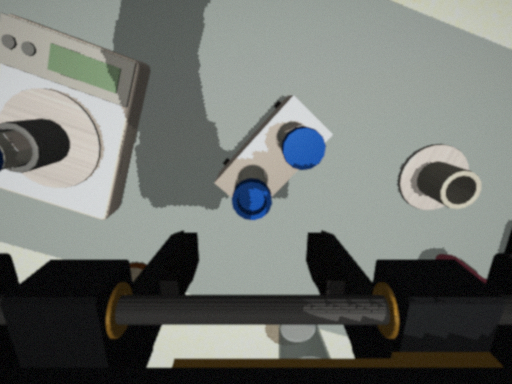

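```bash
python3 -m inch '[[0,0,0,0,0.121,0],[0,0,0,0,0.121,0],[0,0,0,0,0.121,0],[0,0,0,0,0.121,0],[0,0,0,0,0.121,0],[0,0,0,0,0.121,0],[0,0,0,0,0.121,0],[0,0,0,0,0.121,0],[0,0,0,0,0.121,0],[0,0,0,0,0.121,0],[0,0,0,0,0.121,0],[0,0,0,0,0.121,0]]'
python3 -m inch '[[0,0,0,0,0.118,0],[0,0,0,0,0,0]]'
python3 - <<'E'
from h import *
to(565,295.6,206,18.4)
E
```

```text
clock: 18.25
tool_pos: [0.5527, -0.1072, 0.1983]
eef_rot: [0.691, 0.151, -0.153, -0.69]
contact_force: [-0.4, -0.2, 1.0]
opening: 0.704
clock: 18.42
tool_pos: [0.5529, -0.107, 0.1984]
eef_rot: [0.698, 0.111, -0.113, -0.698]
contact_force: [-0.2, 0.0, -0.0]
opening: 0.707
t18.42 tcp [ 552.9 -107.   198.4] x [ 0.95   0.314 -0.003] y [-0.003 -0.001 -1.   ] jawdeg 18.3 F [-0.2  0.  -0. ] op 62.3 q [ 0.1   0.66  0.01  1.8  -0.    0.68  0.43]
shift [137.7  -8.2 378.5] |403| turn [ 0.0004 -0.0022 -0.003 ] deg 0.2
shift in final frame [138.6  -7.6 378.2]
```

```bash
python3 -m inch '[[7,0,19,0,0,0],[14,0,38,0,0,0],[14,0,38,0,0,0],[14,0,38,0,0,0],[14,0,38,0,0,0],[14,0,38,0,0,0],[14,0,38,0,0,0],[14,0,38,0,0,0],[14,0,38,0,0,0],[14,0,38,0,0,0],[6,5,17,0,-0.002,-0.003],[0,20,0,0,0,0]]' 60; python3 -m inch '[[0,20,0,0,0,0],[0,5,0,0,0,0],[0,0,0,0,0,0],[0,0,0,0,0,0],[0,0,0,0,0,0],[0,0,0,0,0,0]]'
python3 - <<'E'
from h import *
tubes("w13",zs=((.085,.105),),box=(.4,.75,.2,.4))
to(564.8,295.6,70,18.4)
E
```

```text
clock: 19.42
tool_pos: [0.566, 0.3041, 0.1754]
eef_rot: [-0.695, -0.121, 0.116, 0.699]
contact_force: [0.4, 0.1, -0.9]
opening: 0.68
clock: 19.92
tool_pos: [0.5673, 0.2952, 0.1506]
eef_rot: [-0.698, -0.116, 0.112, 0.698]
contact_force: [0.3, 0.5, 0.2]
opening: 0.68
t19.92 tcp [567.3 295.2 150.6] x [0.948 0.318 0.005] y [ 0.005  0.001 -1.   ] jawdeg 18.5 F [0.3 0.5 0.2] op 59.9 q [-0.59  0.81  0.07  1.61 -0.08  0.72 -0.16]
(0.085, 0.105) 1483 [0.5647 0.2973 0.0937] [0.5649 0.2968] [565.3 296.3] 16.9 [565.3 296.2] [32.5 33.4] 22.6
t19.97 tcp [567.2 295.3 150.5] x [0.948 0.318 0.005] y [ 0.005  0.001 -1.   ] jawdeg 18.5 F [-0.4 -0.  -0.4] op 60.0 q [-0.59  0.81  0.07  1.61 -0.08  0.72 -0.16]
shift [-2.5 80.5  1.1] |81| turn [0.0006 0.0023 0.005 ] deg 0.3
shift in final frame [-2.1 80.5  1. ]
```

View pics/w13.png

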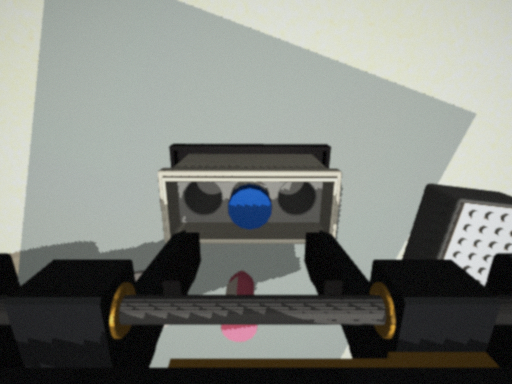

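```bash
python3 -m inch '[[-2,10,0.8,0,0.002,0.005],[0,20,0,0,0,0],[0,15,0,0,0,0],[0,6,0,0,0,0],[0,0,0,0,0,0],[0,0,0,0,0,0],[0,0,0,0,0,0]]'
python3 - <<'E'
from h import *
to(565,295.9,71,18.4)
E
```

```text
clock: 20.55
tool_pos: [0.5649, 0.2956, 0.0992]
eef_rot: [0.698, 0.113, -0.113, -0.698]
contact_force: [0.6, 0.3, 0.1]
opening: 0.68
t20.55 tcp [564.9 295.6  99.2] x [ 0.949  0.316 -0.   ] y [-0.    -0.001 -1.   ] jawdeg 18.4 F [0.6 0.3 0.1] op 59.9 q [-0.59  0.88  0.06  1.64 -0.08  0.62 -0.16]
shift [ 0.2 28.2  0.3] |28| turn [ 0.0007  0.0003 -0.0004] deg 0.0
shift in final frame [ 0.2 28.2  0.3]
```

```bash
python3 -m inch '[[0.2,6,0.3,0,0,0],[0,8,0,0,0,0],[0,7,0,0,0,0],[0,4,0,0,0,0],[0,2,0,0,0,0],[0,0,0,0,0,0],[0,0,0,0,0,0]]';python3 -m inch '[[0,0,0,0,0,0],[0,0,0,0,0,0],[0,0,0,0,0,0],[0,0,0,0,0,0],[0,0,0,0,0,0],[0,0,0,0,0,0],[0,0,0,0,0,0],[0,0,0,0,0,0],[0,0,0,0,0,0]]' 25 20
python3 - <<'E'
from h import *
to(565,295.9,71,18.4)
E
```

```text
clock: 21.13
tool_pos: [0.5643, 0.2956, 0.0712]
eef_rot: [0.698, 0.113, -0.114, -0.698]
contact_force: [-0.4, -0.3, 0.6]
opening: 0.679
clock: 21.88
tool_pos: [0.5644, 0.2957, 0.0716]
eef_rot: [0.698, 0.113, -0.114, -0.698]
contact_force: [0.6, -0.3, 1.8]
opening: 0.373
t21.88 tcp [564.4 295.7  71.6] x [ 0.949  0.316 -0.002] y [-0.001 -0.001 -1.   ] jawdeg 18.4 F [ 0.6 -0.3  1.8] op 32.9 q [-0.59  0.92  0.06  1.65 -0.09  0.57 -0.16]
shift [ 0.6  0.6 -0. ] |1| turn [ 0.0009  0.0005 -0.0017] deg 0.1
shift in final frame [ 0.6  0.6 -0. ]
```

```bash
python3 -m inch '[[0,-5,0,0,0,0],[0,-15,0,0,0,0],[0,-30,0,0,0,0],[0,-30,0,0,0,0],[0,-25,0,0,0,0],[0,-10,0,0,0,0],[-20,0,-25,0,0,0],[-24,0,-31,0,0,0],[-24,0,-31,0,0,0],[-24,0,-31,0,0,0],[-16,0,-20,0,0,0],[0,0,0,0,0,0]]';python3 -m inch '[[0,0,0,0,0,0],[0,0,0,0,0,0],[0,0,0,0,0,0]]'
python3 - <<'E'
from h import *
tubes("w14",zs=((.05,.059),(.004,.012)),box=(.4,.6,.05,.2),blue=False)
tubes("w15",zs=((.18,.23),),box=(.4,.7,.05,.4))
to(497,107.5,115,18.4)
E
```

```text
clock: 22.88
tool_pos: [0.5026, 0.1231, 0.1862]
eef_rot: [0.701, 0.108, -0.113, -0.696]
contact_force: [0.4, 0.3, -0.3]
opening: 0.376
clock: 23.13
tool_pos: [0.506, 0.1325, 0.1865]
eef_rot: [0.698, 0.113, -0.114, -0.698]
contact_force: [-0.3, -1.1, -0.1]
opening: 0.372
t23.13 tcp [506.  132.5 186.5] x [ 0.948  0.318 -0.001] y [-0.001 -0.    -1.   ] jawdeg 18.5 F [-0.3 -1.1 -0.1] op 32.8 q [-0.37  0.63  0.04  1.93 -0.05  0.58  0.03]
(0.05, 0.059) 107 [0.582  0.1818 0.0548] [0.5837 0.1801] [588.5 179.6] 13.3 [583.5 181.2] [26.6 10.4] 72.5
(0.05, 0.059) 489 [0.4904 0.1136 0.0542] [0.4943 0.11  ] [495.9 109.2] 22.0 [492.  111.8] [43.  33.8] 58.7
(0.004, 0.012) 1906 [0.4916 0.1229 0.0078] [0.4959 0.1136] [496.1 109.2] 41.9 [492.5 114.8] [83.6 70. ] 32.4
(0.004, 0.012) 277 [0.4973 0.1019 0.0082] [0.4973 0.1021] [497.  104.2] 14.9 [497.4 102.9] [24.3 21.5] 48.9
t23.18 tcp [505.9 132.4 186.5] x [ 0.948  0.318 -0.001] y [-0.001 -0.001 -1.   ] jawdeg 18.6 F [ 0.1  0.1 -0. ] op 33.1 q [-0.37  0.63  0.04  1.93 -0.05  0.58  0.03]
(0.18, 0.23) 3062 [0.5052 0.1336 0.2088] [0.5054 0.1333] [504.9 132.3] 17.6 [505.2 133.2] [33.5 32.7] 21.5
t23.23 tcp [505.9 132.3 186.5] x [ 0.948  0.318 -0.001] y [-0.001 -0.001 -1.   ] jawdeg 18.5 F [-0.3 -0.7 -0.4] op 33.3 q [-0.37  0.63  0.05  1.93 -0.05  0.58  0.03]
shift [-16.2  71.5 -20.7] |76| turn [ 0.0003  0.0026 -0.0015] deg 0.2
shift in final frame [-16.3  71.5 -20.7]
```

View pics/w14.png

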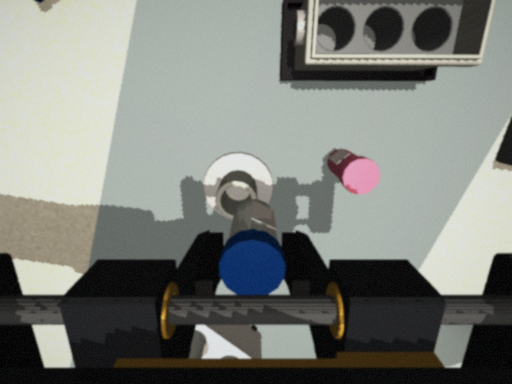

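```bash
python3 - <<'E'
from h import *
ring("w14",[(.496,.1092,.055)],.022,"ring14",(190,140,290,240))
d=cv2.imread("pics/ring14.png")
dd=dict(np.load("w14.npz"))
for rad,z,c in((.042,.008,(0,255,0)),(.016,.055,(255,0,255))):
    p=np.array([(proj(dd,dd["T"],np.array([.496+rad*np.cos(t),.1092+rad*np.sin(t),z]))-[190,140]+.5)*4 for t in np.linspace(0,6.283,60)])
    cv2.polylines(d,[p.astype(np.int32)],True,c,1)
cv2.imwrite("pics/ring14b.png",d)
E
```

```text
(no output)
```

View pics/ring14b.png

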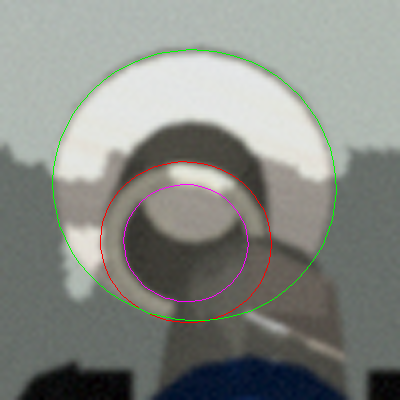

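```bash
python3 -m inch '[[-8,0,-10,0,0,0],[-8.5,10,-9.4,0,0,0],[0,25,0,0,0,0],[0,20,0,0,0,0],[0,8,0,0,0,0],[0,0,0,0,0,0],[0,0,0,0,0,0],[0,0,0,0,0,0]]'
python3 - <<'E'
from h import *
to(496.4,108.7,69.6,18.4);wrist("w16")
E
```

```text
clock: 23.9
tool_pos: [0.4966, 0.1072, 0.1246]
eef_rot: [0.698, 0.113, -0.113, -0.698]
contact_force: [0.1, -2.0, 0.2]
opening: 0.372
t23.90 tcp [496.6 107.2 124.6] x [ 0.949  0.316 -0.   ] y [-0.    -0.001 -1.   ] jawdeg 18.4 F [ 0.1 -2.   0.2] op 32.8 q [-0.32  0.73  0.03  2.02 -0.05  0.39  0.06]
shift [ 0.3 55.   1.6] |55| turn [ 0.0011  0.0005 -0.0004] deg 0.1
shift in final frame [ 0.3 55.   1.5]
t23.90 tcp [496.6 107.2 124.6] x [ 0.949  0.316 -0.   ] y [-0.    -0.001 -1.   ] jawdeg 18.4 F [ 0.1 -2.   0.2] op 32.8 q [-0.32  0.73  0.03  2.02 -0.05  0.39  0.06]
```

View pics/w16.png

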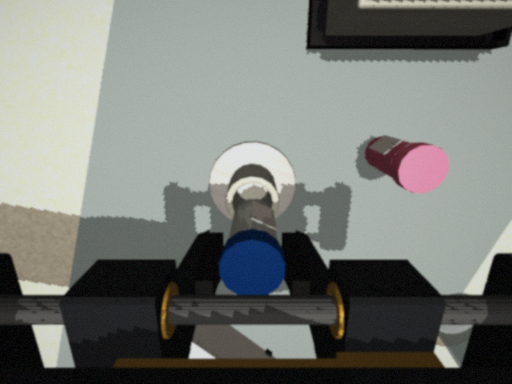

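```bash
python3 -m inch '[[0.3,3,1.5,0,0,0],[0,6,0,0,0,0],[0,10,0,0,0,0],[0,10,0,0,0,0],[0,10,0,0,0,0],[0,8,0,0,0,0],[0,3,0,0,0,0],[0,0,0,0,0,0],[0,2,0,0,0,0],[0,1,0,0,0,0],[0,0,0,0,0,0],[0,0,0,0,0,0]]'
python3 - <<'E'
from h import *
to(496.4,108.7,69.6,18.4)
E
```

```text
clock: 24.95
tool_pos: [0.4959, 0.1085, 0.071]
eef_rot: [0.698, 0.113, -0.114, -0.698]
contact_force: [0.1, 0.1, -0.8]
opening: 0.373
t24.95 tcp [495.9 108.5  71. ] x [ 0.949  0.316 -0.001] y [-0.001 -0.001 -1.   ] jawdeg 18.4 F [ 0.1  0.1 -0.8] op 32.9 q [-0.32  0.83  0.02  2.05 -0.05  0.27  0.06]
shift [0.5 1.4 0. ] |2| turn [ 0.001   0.0004 -0.0014] deg 0.1
shift in final frame [0.5 1.4 0. ]
```

```bash
python3 -m inch '[[0,1,0,0,0,0],[0,0.7,0,0,0,0],[0,0.5,0,0,0,0],[0,0,0,0,0,0],[0,0,0,0,0,0]]'
```

```text
clock: 25.37
tool_pos: [0.4961, 0.1085, 0.0694]
eef_rot: [0.698, 0.113, -0.113, -0.698]
contact_force: [-1.8, -0.5, 7.2]
opening: 0.372
```

Seated. Release, rise, check, then to the balance.

```bash
python3 -m inch '[[0,-0.6,0,0,0,0],[0,0,0,0,0,0],[0,0,0,0,0,0],[0,0,0,0,0,0],[0,0,0,0,0,0],[0,0,0,0,0,0],[0,-8,0,0,0,0],[0,-20,0,0,0,0],[0,-35,0,0,0,0],[0,-35,0,0,0,0],[0,-35,0,0,0,0],[0,-15,0,0,0,0]]' 62;  python3 -m inch '[[0,0,0,0,0,0],[0,0,0,0,0,0]]'
python3 - <<'E'
from h import *
tubes("w17",zs=((.08,.1),),box=(.4,.65,.05,.2),blue=True)
to(581.3,-314.6,218,18.4)
E
```

```text
clock: 26.37
tool_pos: [0.4976, 0.1089, 0.2217]
eef_rot: [0.698, 0.115, -0.111, -0.698]
contact_force: [0.5, -0.1, -1.4]
opening: 0.702
clock: 26.53
tool_pos: [0.4962, 0.1088, 0.2183]
eef_rot: [0.698, 0.113, -0.113, -0.698]
contact_force: [-0.1, -0.2, -0.0]
opening: 0.705
t26.53 tcp [496.2 108.8 218.3] x [0.949 0.316 0.   ] y [ 0.001 -0.001 -1.   ] jawdeg 18.4 F [-0.1 -0.2 -0. ] op 62.1 q [-0.34  0.57  0.05  1.95 -0.04  0.63  0.06]
(0.08, 0.1) 860 [0.4965 0.1097 0.0918] [0.4967 0.1094] [496.6 109.1] 16.9 [496.6 109.3] [32.9 32.7] 74.1
t26.58 tcp [495.5 108.6 217.1] x [ 0.949  0.316 -0.002] y [-0.002 -0.002 -1.   ] jawdeg 18.4 F [ 0.1 -0.7 -0. ] op 62.1 q [-0.34  0.57  0.05  1.95 -0.04  0.63  0.06]
shift [-5.240e+01 -4.000e-01 -4.286e+02] |432| turn [ 0.0009  0.0005 -0.0023] deg 0.1
shift in final frame [ -52.2   -0.9 -428.7]
```

View pics/w17.png

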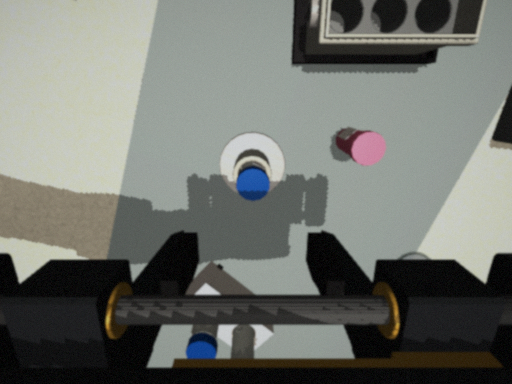

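```bash
python3 -m inch '[[-2.5,0,-20,0,0,0],[-4.7,0,-39,0,0,0],[-4.7,0,-39,0,0,0],[-4.7,0,-39,0,0,0],[-4.7,0,-39,0,0,0],[-4.7,0,-39,0,0,0],[-4.7,0,-39,0,0,0],[-4.7,0,-39,0,0,0],[-4.7,0,-39,0,0,0],[-4.7,0,-39,0,0,0],[-4.7,0,-39,0,0,0],[-2.5,0,-19,0,0,0]]';python3 -m inch '[[0,10,0,0,0,0],[0,15,0,0,0,0],[0,5,0,0,0,0],[0,0,0,0,0,0],[0,0,0,0,0,0],[0,0,0,0,0,0]]'
python3 - <<'E'
from h import *
tubes("w18",zs=((.137,.155),),box=(.4,.75,-.4,-.2),blue=True)
tubes("w19",zs=((.1,.108),),box=(.4,.75,-.4,-.2),blue=False)
to(581.3,-314.6,122,18.4)
E
```

```text
clock: 27.58
tool_pos: [0.5804, -0.3211, 0.2154]
eef_rot: [0.699, 0.109, -0.113, -0.697]
contact_force: [-0.8, -1.0, -1.2]
opening: 0.703
clock: 28.08
tool_pos: [0.5824, -0.314, 0.1879]
eef_rot: [0.698, 0.113, -0.114, -0.698]
contact_force: [0.3, -0.4, 0.4]
opening: 0.706
t28.08 tcp [ 582.4 -314.   187.9] x [ 0.948  0.317 -0.002] y [-0.002 -0.001 -1.   ] jawdeg 18.5 F [ 0.3 -0.4  0.4] op 62.2 q [ 0.43  0.79 -0.01  1.5   0.02  0.85  0.73]
(0.137, 0.155) 1613 [ 0.5798 -0.3128  0.1459] [ 0.5799 -0.3131] [ 580.4 -313.8] 17.0 [ 579.9 -313.5] [33.5 32.1] 86.4
t28.13 tcp [ 582.6 -314.3  188.2] x [ 0.948  0.317 -0.001] y [-0.001 -0.002 -1.   ] jawdeg 18.5 F [-0.5  0.7  0.6] op 61.8 q [ 0.43  0.79 -0.01  1.5   0.02  0.85  0.73]
(0.1, 0.108) 230 [ 0.7479 -0.2082  0.1031] [ 0.7476 -0.2091] [ 748.5 -209.9] 9.9 [ 747.4 -209.9] [19.6  5.1] 89.7
(0.1, 0.108) 649 [ 0.5773 -0.3035  0.1036] [ 0.5802 -0.308 ] [ 580.2 -313.4] 21.9 [ 578.2 -307.1] [43.  30.1] 17.3
t28.18 tcp [ 582.6 -314.5  188.4] x [ 0.949  0.317 -0.001] y [-0.001 -0.002 -1.   ] jawdeg 18.5 F [0.4 0.8 0.8] op 61.7 q [ 0.43  0.79 -0.01  1.5   0.02  0.85  0.73]
shift [-1.2 66.4  0.4] |66| turn [ 0.0017  0.001  -0.0011] deg 0.1
shift in final frame [-1.3 66.4  0.3]
```

View pics/w18.png

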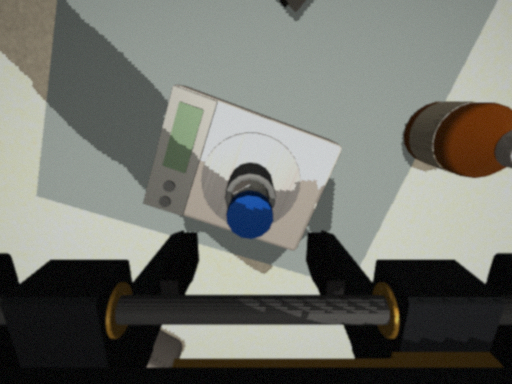

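```bash
python3 -m inch '[[-1.5,10,1,0,0,0],[-0.6,20,0.7,0,0,0],[0,20,0,0,0,0],[0,10,0,0,0,0],[0,4.5,0,0,0,0],[0,2,0,0,0,0],[0,0,0,0,0,0],[0,0,0,0,0,0],[0,0,0,0,0,0]]'
python3 - <<'E'
from h import *
to(580.2,-313.6,121.5,18.4)
E
```

```text
clock: 28.93
tool_pos: [0.5802, -0.3143, 0.1222]
eef_rot: [0.699, 0.113, -0.113, -0.697]
contact_force: [-0.1, 0.6, 1.0]
opening: 0.704
t28.93 tcp [ 580.2 -314.3  122.2] x [ 0.949  0.316 -0.001] y [ 0.    -0.002 -1.   ] jawdeg 18.4 F [-0.1  0.6  1. ] op 62.0 q [ 0.43  0.87 -0.02  1.55  0.02  0.71  0.73]
shift [0.2 0.7 0.7] |1| turn [ 0.0023  0.0003 -0.0005] deg 0.1
shift in final frame [0.2 0.7 0.7]
```

```bash
python3 -m inch '[[0.2,0.5,0.5,0,0,0],[0,0,0,0,0,0],[0,0,0,0,0,0],[0,0,0,0,0,0],[0,0,0,0,0,0],[0,0,0,0,0,0],[0,0,0,0,0,0],[0,0,0,0,0,0],[0,0,0,0,0,0],[0,0,0,0,0,0]]' 25 20
python3 - <<'E'
from h import *
to(580.2,-313.6,121.5,18.4)
E
```

```text
clock: 29.77
tool_pos: [0.5796, -0.3135, 0.1208]
eef_rot: [0.698, 0.113, -0.114, -0.698]
contact_force: [-0.7, 0.4, 0.9]
opening: 0.374
t29.77 tcp [ 579.6 -313.5  120.8] x [ 0.949  0.316 -0.002] y [-0.001 -0.002 -1.   ] jawdeg 18.4 F [-0.7  0.4  0.9] op 33.0 q [ 0.43  0.87 -0.02  1.55  0.02  0.71  0.73]
shift [ 0.5 -0.7 -0.3] |1| turn [ 0.0011  0.0003 -0.0018] deg 0.1
shift in final frame [ 0.5 -0.7 -0.3]
```

```bash
python3 -m inch '[[0,0,0,0,0,0],[0,0,0,0,0,0],[0,0,0,0,0,0],[0.3,-2.5,0,0,0,0],[0,0,0,0,0,0],[0,0,0,0,0,0]]' 50 20;python3 -m inch '[[0,0,0,0,0,0],[0,0,0,0,0,0],[0,0,0,0,0,0],[0,0,0,0,0,0],[0,0,0,0,0,0],[0,0,0,0,0,0],[0,0,0,0,0,0]]' 25 20
python3 - <<'E'
from h import *
to(564.9,295.8,230,18.4)
E
```

```text
clock: 30.27
tool_pos: [0.58, -0.3134, 0.1234]
eef_rot: [0.699, 0.113, -0.114, -0.697]
contact_force: [0.8, 0.1, -0.4]
opening: 0.562
clock: 30.85
tool_pos: [0.5798, -0.3133, 0.1231]
eef_rot: [0.698, 0.113, -0.114, -0.698]
contact_force: [-0.4, -0.2, 0.5]
opening: 0.374
t30.85 tcp [ 579.8 -313.3  123.1] x [ 0.949  0.316 -0.002] y [-0.002 -0.001 -1.   ] jawdeg 18.4 F [-0.4 -0.2  0.5] op 33.0 q [ 0.43  0.87 -0.02  1.55  0.02  0.72  0.73]
shift [ 178.1 -107.7  582.5] |619| turn [ 0.0009  0.0004 -0.002 ] deg 0.1
shift in final frame [ 178.1 -106.9  582.7]
```

```bash
python3 -m inch '[[0,-5,0,0,0,0],[0,-20,0,0,0,0],[0,-35,0,0,0,0],[0,-35,0,0,0,0],[0,-15,0,0,0,0],[6,0,18,0,0,0],[11,0,36.5,0,0,0],[11,0,36.5,0,0,0],[11,0,36.5,0,0,0],[11,0,36.5,0,0,0],[11,0,36.5,0,0,0],[11,0,36.5,0,0,0]]';python3 -m inch '[[11,0,36.5,0,0,0],[11,0,36.5,0,0,0],[11,0,36.5,0,0,0],[11,0,36.5,0,0,0],[11,0,36.5,0,0,0],[11,0,36.5,0,0,0],[11,0,36.5,0,0,0],[11,0,36.5,0,0,0],[11,0,36.5,0,0,0],[7,0,17,0,0,0],[0,0,0,0,0,0],[0,0,0,0,0,0]]'
python3 - <<'E'
from h import *
to(564.6,296,160,18.4)
E
```

```text
clock: 31.85
tool_pos: [0.5731, -0.0638, 0.2333]
eef_rot: [0.698, 0.113, -0.114, -0.698]
contact_force: [-0.2, 0.2, 0.3]
opening: 0.373
clock: 32.85
tool_pos: [0.5643, 0.297, 0.2323]
eef_rot: [0.698, 0.113, -0.115, -0.697]
contact_force: [-0.8, -1.3, -1.4]
opening: 0.374
t32.85 tcp [564.3 297.  232.3] x [ 0.948  0.319 -0.002] y [-0.002 -0.001 -1.   ] jawdeg 18.6 F [-0.8 -1.3 -1.4] op 32.9 q [-0.59  0.71  0.06  1.54 -0.05  0.9  -0.19]
shift [ 0.1 72.3 -1. ] |72| turn [ 0.0009  0.0032 -0.0021] deg 0.2
shift in final frame [-0.  72.3 -1.1]
```

```bash
python3 -m inch '[[0,10,-1,0,0.002,0],[0,20,0,0,0,0],[0,22,0,0,0,0],[0,10,0,0,0,0],[0,0,0,0,0,0],[0,0,0,0,0,0],[0,0,0,0,0,0],[0,0,0,0,0,0]]'
python3 - <<'E'
from h import *
tubes("w20",zs=((.092,.103),(.062,.07)),box=(.45,.7,.2,.4),blue=False)
to(564.6,296,71,18.4)
E
```

```text
clock: 33.52
tool_pos: [0.566, 0.2948, 0.1716]
eef_rot: [0.698, 0.112, -0.112, -0.698]
contact_force: [0.2, 0.0, 0.6]
opening: 0.378
t33.52 tcp [566.  294.8 171.6] x [0.95  0.314 0.   ] y [ 0.001 -0.    -1.   ] jawdeg 18.3 F [0.2 0.  0.6] op 33.3 q [-0.58  0.78  0.05  1.59 -0.05  0.76 -0.19]
(0.092, 0.103) 3293 [0.5631 0.303  0.0954] [0.5648 0.2973] [565.2 296.4] 73.1 [565.3 296.2] [135.7  59.7] 18.3
(0.062, 0.07) 72 [0.5868 0.3305 0.0637] [0.5867 0.3305] [587.  330.3] 32.2 [586.9 330.6] [64.4  0.6] 18.2
(0.062, 0.07) 1282 [0.533  0.2776 0.0659] [0.5309 0.2806] [533.7 281.7] 32.6 [534.1 281. ] [54.1 38.6] 18.0
(0.062, 0.07) 1271 [0.6026 0.3008 0.0659] [0.6013 0.3044] [599.3 303.3] 32.6 [599.6 302.7] [54.1 38.8] 18.9
t33.57 tcp [565.8 294.9 171.5] x [0.949 0.314 0.   ] y [ 0. -0. -1.] jawdeg 18.3 F [-0.2  0.1  0.2] op 33.1 q [-0.58  0.78  0.05  1.59 -0.05  0.76 -0.19]
shift [ -0.8 100.5   1.5] |101| turn [ 0.0005 -0.0019  0.0003] deg 0.1
shift in final frame [ -0.8 100.5   1.5]
```

View pics/w20.png

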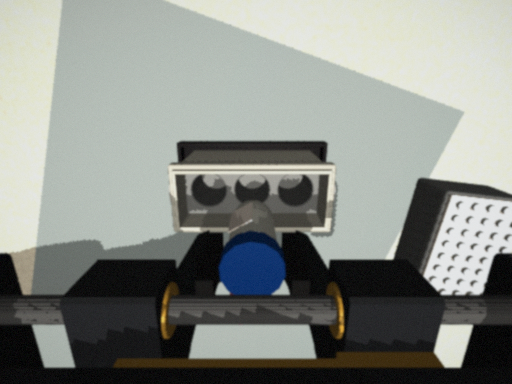

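```bash
python3 -m inch '[[-0.6,5,1.2,0,-0.002,0],[0,12,0,0,0,0],[0,14,0,0,0,0],[0,6,0,0,0,0],[0,0,0,0,0,0],[0,0,0,0,0,0],[0,0,0,0,0,0]]'
python3 - <<'E'
from h import *
to(564.9,296,71,18.4)
E
```

```text
clock: 34.15
tool_pos: [0.5643, 0.2958, 0.1336]
eef_rot: [0.698, 0.113, -0.114, -0.698]
contact_force: [0.8, -0.5, -0.2]
opening: 0.377
t34.15 tcp [564.3 295.8 133.6] x [ 0.949  0.316 -0.001] y [-0.001 -0.001 -1.   ] jawdeg 18.4 F [ 0.8 -0.5 -0.2] op 33.2 q [-0.58  0.83  0.05  1.62 -0.06  0.69 -0.18]
shift [ 0.7 62.6  0.1] |63| turn [ 0.0009  0.0005 -0.0013] deg 0.1
shift in final frame [ 0.6 62.6  0. ]
```

```bash
python3 -m inch '[[0.5,4,0,0,0,0],[0,8,0,0,0,0],[0,10,0,0,0,0],[0,10,0,0,0,0],[0,10,0,0,0,0],[0,10,0,0,0,0],[0,5,0,0,0,0],[0,2,0,0,0,0],[0,1,0,0,0,0],[0,0,0,0,0,0],[0,0,0,0,0,0]]'
python3 - <<'E'
from h import *
to(564.9,296,71,18.4)
E
```

```text
clock: 35.07
tool_pos: [0.5645, 0.2956, 0.0736]
eef_rot: [0.698, 0.113, -0.114, -0.698]
contact_force: [-0.2, 0.0, -0.5]
opening: 0.374
t35.07 tcp [564.5 295.6  73.6] x [ 0.949  0.316 -0.002] y [-0.001 -0.001 -1.   ] jawdeg 18.4 F [-0.2  0.  -0.5] op 32.9 q [-0.58  0.92  0.04  1.65 -0.06  0.58 -0.18]
shift [0.5 2.6 0.3] |3| turn [ 0.001   0.0002 -0.0017] deg 0.1
shift in final frame [0.5 2.6 0.3]
```

```bash
python3 -m inch '[[0,1.5,0,0,0,0],[0,1,0,0,0,0],[0,0.5,0,0,0,0],[0,0.3,0,0,0,0],[0,0,0,0,0,0],[0,0,0,0,0,0]]'
```

```text
clock: 35.57
tool_pos: [0.5648, 0.2959, 0.071]
eef_rot: [0.698, 0.113, -0.113, -0.698]
contact_force: [-1.6, -0.2, 5.1]
opening: 0.373
```

```bash
python3 -m inch '[[0,-0.4,0,0,0,0],[0,0,0,0,0,0],[0,0,0,0,0,0],[0,0,0,0,0,0],[0,0,0,0,0,0],[0,0,0,0,0,0],[0,-8,0,0,0,0],[0,-20,0,0,0,0],[0,-35,0,0,0,0],[0,-35,0,0,0,0],[0,-25,0,0,0,0],[0,-12,0,0,0,0]]' 56;  python3 -m inch '[[0,0,0,0,0,0],[0,0,0,0,0,0],[0,0,0,0,0,0]]'
python3 - <<'E'
from h import *
tubes("w21",zs=((.085,.103),),box=(.4,.65,.2,.4),blue=True)
E
```

```text
clock: 36.57
tool_pos: [0.5665, 0.2967, 0.2101]
eef_rot: [-0.698, -0.115, 0.111, 0.698]
contact_force: [-0.0, 0.2, -0.0]
opening: 0.64
clock: 36.82
tool_pos: [0.5638, 0.2955, 0.2043]
eef_rot: [0.699, 0.112, -0.115, -0.697]
contact_force: [-0.4, 0.2, -0.5]
opening: 0.638
t36.82 tcp [563.8 295.5 204.3] x [ 0.949  0.316 -0.004] y [-0.004 -0.003 -1.   ] jawdeg 18.4 F [-0.4  0.2 -0.5] op 56.2 q [-0.59  0.74  0.06  1.57 -0.05  0.84 -0.19]
(0.085, 0.103) 966 [0.5649 0.2959 0.0938] [0.565  0.2956] [565.2 295.3] 16.8 [565.1 295.2] [32.2 33.3] 19.0
```

View pics/w21.png

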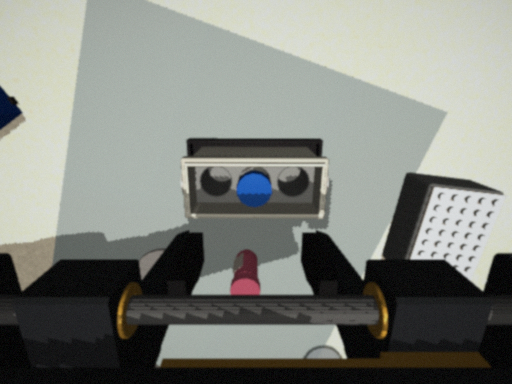

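```bash
python3 -m inch '[[0,0,0,0,-0.121,0],[0,0,0,0,-0.121,0],[0,0,0,0,-0.121,0],[0,0,0,0,-0.121,0],[0,0,0,0,-0.121,0],[0,0,0,0,-0.121,0],[0,0,0,0,-0.121,0],[0,0,0,0,-0.121,0],[0,0,0,0,-0.121,0],[0,0,0,0,-0.121,0],[0,0,0,0,-0.121,0],[0,0,0,0,-0.121,0]]' 70
python3 -m inch '[[0,0,0,0,-0.118,0],[0,0,0,0,0,0]]'
python3 - <<'E'
from h import *
to(554.6,-107.2,206,108.4)
E
```

```text
clock: 37.87
tool_pos: [0.5638, 0.2954, 0.2037]
eef_rot: [-0.445, -0.548, 0.551, 0.446]
contact_force: [-0.1, 0.6, -0.7]
opening: 0.792
clock: 38.03
tool_pos: [0.5639, 0.2952, 0.2036]
eef_rot: [-0.412, -0.572, 0.576, 0.414]
contact_force: [0.1, -0.4, 0.1]
opening: 0.796
t38.03 tcp [563.9 295.2 203.6] x [-0.318  0.948 -0.001] y [-0.005 -0.003 -1.   ] jawdeg 108.5 F [ 0.1 -0.4  0.1] op 70.1 q [-0.34  0.77 -0.39  1.55  0.35  0.9   1.04]
shift [-378.5   -1.3  136.8] |402| turn [-0.0052  0.0024 -0.0009] deg 0.3
shift in final frame [-378.9   -2.4  135.9]
```

```bash
python3 -m inch '[[-19,0,7,-0.005,0.002,0],[-38,0,13.6,0,0,0],[-38,0,13.6,0,0,0],[-38,0,13.6,0,0,0],[-38,0,13.6,0,0,0],[-38,0,13.6,0,0,0],[-38,0,13.6,0,0,0],[-38,0,13.6,0,0,0],[-38,0,13.6,0,0,0],[-38,0,13.6,0,0,0],[-19,0,7,0,0,0],[0,5,0,0,0,0]]' 64;  python3 -m inch '[[0,20,0,0,0,0],[0,25,0,0,0,0],[0,15,0,0,0,0],[0,0,0,0,0,0],[0,0,0,0,0,0],[0,0,0,0,0,0],[0,0,0,0,0,0]]'
python3 - <<'E'
from h import *
tubes("w22",zs=((.108,.132),),box=(.4,.65,-.2,0),blue=True)
to(554.6,-107.2,97.5,108.4)
E
```

```text
clock: 39.03
tool_pos: [0.5532, -0.1155, 0.1995]
eef_rot: [-0.42, -0.569, 0.571, 0.417]
contact_force: [0.5, -0.4, 0.3]
opening: 0.728
clock: 39.62
tool_pos: [0.5552, -0.1072, 0.1414]
eef_rot: [0.416, 0.574, -0.572, -0.413]
contact_force: [0.5, 0.4, -0.1]
opening: 0.725
t39.62 tcp [ 555.2 -107.2  141.4] x [-0.313  0.95  -0.001] y [ 0.005  0.    -1.   ] jawdeg 108.2 F [ 0.5  0.4 -0.1] op 63.9 q [ 0.34  0.77 -0.39  1.83  0.47  0.63  1.55]
(0.108, 0.132) 2547 [ 0.4997 -0.0828  0.1229] [ 0.5001 -0.0826] [500.1 -82.1] 17.0 [500.4 -82.2] [33.9 32.5] 66.4
(0.108, 0.132) 2060 [ 0.5551 -0.107   0.1194] [ 0.5539 -0.1073] [ 554.4 -106.9] 17.2 [ 554.2 -107.2] [33.7 33.1] 20.7
t39.67 tcp [ 555.2 -107.4  141.4] x [-0.313  0.95  -0.002] y [ 0.005  0.    -1.   ] jawdeg 108.2 F [ 0.3 -0.6 -0.5] op 63.8 q [ 0.34  0.77 -0.39  1.83  0.47  0.63  1.55]
shift [ 0.5 43.9  0.7] |44| turn [ 0.0049 -0.0027 -0.0016] deg 0.3
shift in final frame [ 0.4 43.9  0.5]
```

View pics/w22.png

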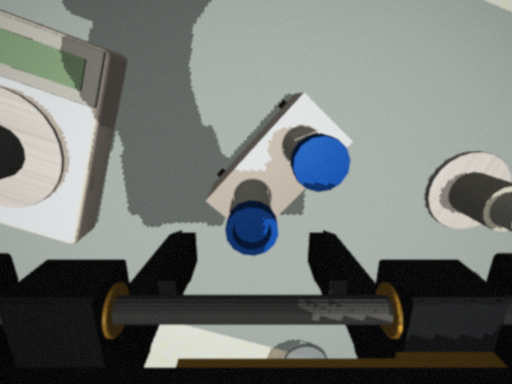

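```bash
python3 -m inch '[[0.4,8,0.6,0.005,-0.002,0],[0,14,0,0,0,0],[0,12,0,0,0,0],[0,7,0,0,0,0],[0,2,0,0,0,0],[0,0,0,0,0,0],[0,0,0,0,0,0]]';python3 -m inch '[[0,0,0,0,0,0],[0,0,0,0,0,0],[0,0,0,0,0,0],[0,0,0,0,0,0],[0,0,0,0,0,0],[0,0,0,0,0,0],[0,0,0,0,0,0],[0,0,0,0,0,0],[0,0,0,0,0,0]]' 25 20
python3 - <<'E'
from h import *
to(602.5,308.2,210,108.4)
E
```

```text
clock: 40.25
tool_pos: [0.554, -0.1075, 0.0977]
eef_rot: [-0.414, -0.573, 0.574, 0.414]
contact_force: [0.5, -1.0, -0.1]
opening: 0.725
clock: 41.0
tool_pos: [0.5539, -0.1076, 0.0975]
eef_rot: [-0.414, -0.573, 0.574, 0.414]
contact_force: [0.8, 0.6, 1.7]
opening: 0.37
t41.00 tcp [ 553.9 -107.6   97.5] x [-0.315  0.949 -0.001] y [-0.001 -0.002 -1.   ] jawdeg 108.4 F [0.8 0.6 1.7] op 32.6 q [ 0.31  0.83 -0.35  1.86  0.51  0.54  1.52]
shift [ 379.1 -113.2 -177. ] |433| turn [-0.0015 -0.0004 -0.0011] deg 0.1
shift in final frame [ 379.2 -112.5 -177.4]
```

```bash
python3 -m inch '[[0,-5,0,0,0,0],[0,-20,0,0,0,0],[0,-35,0,0,0,0],[0,-35,0,0,0,0],[0,-18,0,0,0,0],[17,0,-8,0,0,0],[34.5,0,-16,0,0,0],[34.5,0,-16,0,0,0],[34.5,0,-16,0,0,0],[34.5,0,-16,0,0,0],[34.5,0,-16,0,0,0],[34.5,0,-16,0,0,0]]';  python3 -m inch '[[34.5,0,-16,0,0,0],[34.5,0,-16,0,0,0],[34.5,0,-16,0,0,0],[34.5,0,-16,0,0,0],[17,0,-9,0,0,0],[0,0,0,0,0,0],[0,0,0,0,0,0],[0,0,0,0,0,0],[0,0,0,0,0,0]]'
python3 - <<'E'
from h import *
tubes("w23",zs=((.085,.105),(.22,.245)),box=(.45,.7,.2,.4),blue=True)
to(602.3,308,165,108.4)
E
```

```text
clock: 42.0
tool_pos: [0.5815, 0.1396, 0.21]
eef_rot: [-0.413, -0.572, 0.574, 0.414]
contact_force: [-0.2, -0.9, -0.7]
opening: 0.37
clock: 42.75
tool_pos: [0.6028, 0.3055, 0.2095]
eef_rot: [-0.415, -0.571, 0.574, 0.414]
contact_force: [1.2, -0.2, -0.2]
opening: 0.373
t42.75 tcp [602.8 305.5 209.5] x [-0.313  0.95  -0.003] y [-0.002 -0.004 -1.   ] jawdeg 108.2 F [ 1.2 -0.2 -0.2] op 32.9 q [-0.34  0.81 -0.4   1.42  0.35  0.99  1.07]
(0.085, 0.105) 1042 [0.5642 0.2947 0.0938] [0.5645 0.2948] [564.7 294.8] 16.8 [564.5 294.6] [33.  32.5] 62.8
(0.22, 0.245) 3015 [0.6031 0.3061 0.2311] [0.6016 0.3061] [603.7 305.8] 17.8 [601.2 305.7] [30.3 34.1] 14.9
t42.80 tcp [602.8 305.6 209.6] x [-0.313  0.95  -0.003] y [-0.002 -0.003 -1.   ] jawdeg 108.2 F [ 0.5 -0.5 -0.2] op 32.8 q [-0.34  0.81 -0.4   1.42  0.35  0.99  1.07]
shift [ 2.5 44.6 -0.4] |45| turn [-0.0026 -0.0029 -0.0026] deg 0.3
shift in final frame [ 2.4 44.6 -0.2]
```

View pics/w23.png

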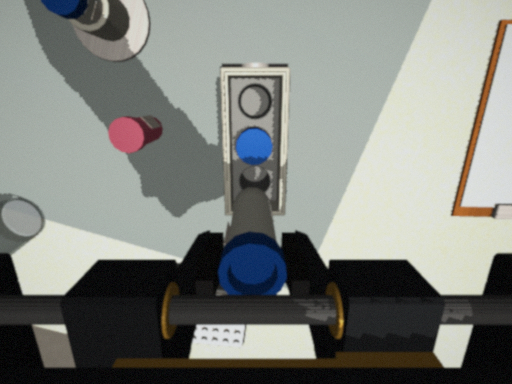

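```bash
python3 -m inch '[[2.3,2,-0.3,-0.002,-0.003,-0.002],[0,8,0,0,0,0],[0,14,0,0,0,0],[0,13,0,0,0,0],[0,5,0,0,0,0],[0,0,0,0,0,0],[0,0,0,0,0,0],[0,0,0,0,0,0],[0,0,0,0,0,0]]'
python3 - <<'E'
from h import *
wrist("w24")
to(602.3,308,101.5,108.4)
E
```

```text
clock: 43.55
tool_pos: [0.6023, 0.3107, 0.1684]
eef_rot: [0.413, 0.575, -0.573, -0.413]
contact_force: [-0.1, -0.7, -1.2]
opening: 0.369
t43.55 tcp [602.3 310.7 168.4] x [-0.318  0.948  0.001] y [ 0.001  0.002 -1.   ] jawdeg 108.5 F [-0.1 -0.7 -1.2] op 32.5 q [-0.35  0.86 -0.39  1.45  0.37  0.9   1.05]
t43.60 tcp [602.3 310.7 168.4] x [-0.318  0.948  0.001] y [ 0.001  0.002 -1.   ] jawdeg 108.5 F [-0.  -0.1 -0.2] op 32.7 q [-0.35  0.86 -0.39  1.45  0.37  0.9   1.05]
shift [-2.7 66.9  0.9] |67| turn [0.0013 0.0026 0.0014] deg 0.2
shift in final frame [-2.6 66.9  0.8]
```

View pics/w24.png

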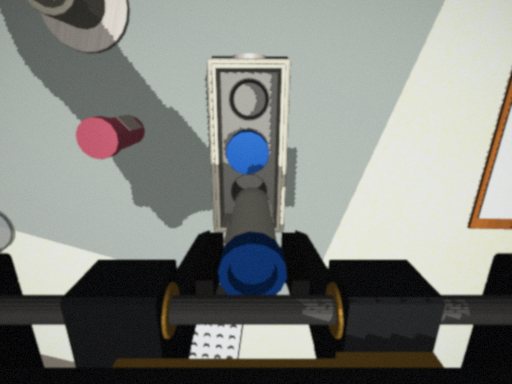

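```bash
python3 -m inch '[[-1.5,0,0.8,0,0,0],[-0.5,2,0,0,0,0],[0,0,0,0,0,0],[0,0,0,0,0,0],[0,0,0,0,0,0]]'
python3 - <<'E'
from h import *
to(602.3,308,101.5,108.4)
E
```

```text
clock: 44.02
tool_pos: [0.6017, 0.3082, 0.1656]
eef_rot: [0.413, 0.574, -0.574, -0.413]
contact_force: [1.2, -0.4, -1.4]
opening: 0.371
t44.02 tcp [601.7 308.2 165.6] x [-0.318  0.948  0.001] y [-0.     0.001 -1.   ] jawdeg 108.5 F [ 1.2 -0.4 -1.4] op 32.7 q [-0.35  0.86 -0.38  1.46  0.37  0.9   1.05]
shift [-0.5 64.1 -0.5] |64| turn [-0.      0.0025  0.0011] deg 0.2
shift in final frame [-0.4 64.1 -0.5]
```

```bash
python3 -m inch '[[-0.2,4,-0.3,0,0.002,0],[0,8,0,0,0,0],[0,10,0,0,0,0],[0,10,0,0,0,0],[0,10,0,0,0,0],[0,10,0,0,0,0],[0,5,0,0,0,0],[0,2,0,0,0,0],[0,1,0,0,0,0],[0,0,0,0,0,0],[0,0,0,0,0,0]]'
python3 - <<'E'
from h import *
to(602.3,308,101.5,108.4)
E
```

```text
clock: 44.93
tool_pos: [0.6024, 0.3085, 0.1061]
eef_rot: [0.413, 0.574, -0.573, -0.414]
contact_force: [0.8, 0.5, -0.4]
opening: 0.377
t44.93 tcp [602.4 308.5 106.1] x [-0.316  0.949  0.001] y [ 0.001  0.002 -1.   ] jawdeg 108.4 F [ 0.8  0.5 -0.4] op 33.2 q [-0.36  0.93 -0.36  1.49  0.41  0.79  1.02]
shift [-0.4  4.6  0.3] |5| turn [0.001  0.0005 0.0014] deg 0.1
shift in final frame [-0.4  4.6  0.3]
```

```bash
python3 -m inch '[[0,2,0,0,0,0],[0,1.5,0,0,0,0],[0,1,0,0,0,0],[0,0.3,0,0,0,0],[0,0,0,0,0,0],[0,0,0,0,0,0]]'
```

```text
clock: 45.43
tool_pos: [0.6026, 0.3085, 0.1015]
eef_rot: [0.413, 0.574, -0.573, -0.414]
contact_force: [-0.4, 0.3, 3.8]
opening: 0.37
```

```bash
python3 -m inch '[[0,-0.3,0,0,0,0],[0,0,0,0,0,0],[0,0,0,0,0,0],[0,0,0,0,0,0],[0,0,0,0,0,0],[0,0,0,0,0,0],[0,-8,0,0,0,0],[0,-20,0,0,0,0],[0,-35,0,0,0,0],[0,-30,0,0,0,0],[0,-10,0,0,0,0],[0,0,0,0,0,0]]' 62;  python3 -m inch '[[0,0,0,0,0,0],[0,0,0,0,0,0],[0,0,0,0,0,0]]'
python3 - <<'E'
from h import *
tubes("w25",zs=((.118,.135),(.085,.103)),box=(.4,.65,.2,.4),blue=True)
to(500,-82.4,205,108.4)
E
```

```text
clock: 46.43
tool_pos: [0.6039, 0.3094, 0.2081]
eef_rot: [0.414, 0.576, -0.571, -0.413]
contact_force: [1.2, 0.1, -0.7]
opening: 0.702
clock: 46.68
tool_pos: [0.6011, 0.3072, 0.2021]
eef_rot: [-0.413, -0.573, 0.575, 0.414]
contact_force: [0.3, -0.1, -0.2]
opening: 0.701
t46.68 tcp [601.1 307.2 202.1] x [-0.316  0.949  0.   ] y [-0.003 -0.001 -1.   ] jawdeg 108.4 F [ 0.3 -0.1 -0.2] op 61.8 q [-0.34  0.82 -0.4   1.42  0.35  0.97  1.07]
(0.118, 0.135) 1197 [0.6037 0.3089 0.1233] [0.6027 0.3086] [603.2 309. ] 17.2 [603.  308.6] [33.6 32.6] 20.8
(0.085, 0.103) 1097 [0.5641 0.2946 0.0939] [0.5643 0.2948] [564.7 294.7] 16.9 [564.5 294.6] [32.8 32.8] 45.7
t46.73 tcp [601.2 307.4 202.2] x [-0.316  0.949  0.   ] y [-0.003 -0.001 -1.   ] jawdeg 108.4 F [ 0.2 -0.  -0. ] op 61.6 q [-0.34  0.82 -0.4   1.42  0.35  0.97  1.07]
shift [-337.8   -2.1  219.4] |403| turn [-0.0033  0.0008  0.0002] deg 0.2
shift in final frame [-337.9   -2.8  219.1]
```

View pics/w25.png

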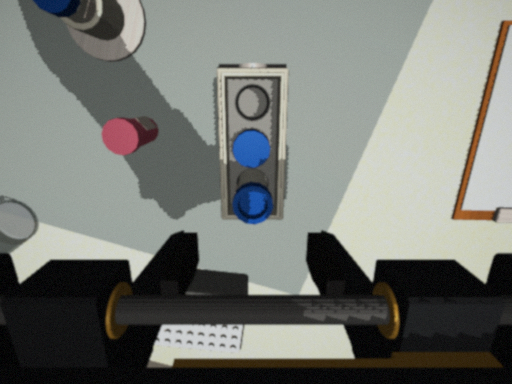

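Dished tube is back in its far bore (253,203), counterweight in the middle (251,148). Now the flat tube.

```bash
python3 -m inch '[[-17,0,11,-0.003,0,0],[-34,0,22,0,0,0],[-34,0,22,0,0,0],[-34,0,22,0,0,0],[-34,0,22,0,0,0],[-34,0,22,0,0,0],[-34,0,22,0,0,0],[-34,0,22,0,0,0],[-34,0,22,0,0,0],[-34,0,22,0,0,0],[-15,0,10,0,0,0],[0,5,0,0,0,0]]' 64;  python3 -m inch '[[0,20,0,0,0,0],[0,25,0,0,0,0],[0,12,0,0,0,0],[0,0,0,0,0,0],[0,0,0,0,0,0],[0,0,0,0,0,0],[0,0,0,0,0,0]]'
python3 - <<'E'
from h import *
tubes("w26",zs=((.108,.132),),box=(.4,.65,-.2,0),blue=True)
to(500.2,-82.2,97.5,108.4)
E
```

```text
clock: 47.73
tool_pos: [0.4992, -0.0881, 0.1974]
eef_rot: [-0.416, -0.571, 0.572, 0.416]
contact_force: [0.4, -1.0, -0.9]
opening: 0.726
clock: 48.32
tool_pos: [0.5021, -0.0812, 0.1419]
eef_rot: [0.414, 0.575, -0.572, -0.413]
contact_force: [0.3, 0.0, -0.0]
opening: 0.725
t48.32 tcp [502.1 -81.2 141.9] x [-0.317  0.949  0.001] y [ 0.004  0.002 -1.   ] jawdeg 108.5 F [ 0.3  0.  -0. ] op 63.9 q [ 0.3   0.71 -0.37  2.    0.5   0.51  1.46]
(0.108, 0.132) 2006 [ 0.4993 -0.0823  0.1229] [ 0.4997 -0.0821] [500.1 -82.1] 17.1 [499.8 -81.9] [33.3 33. ] 48.1
t48.37 tcp [502.1 -81.4 142. ] x [-0.316  0.949  0.001] y [ 0.004  0.002 -1.   ] jawdeg 108.4 F [ 0.1 -1.1  0.3] op 63.9 q [ 0.3   0.71 -0.37  2.    0.5   0.51  1.46]
shift [-0.2 44.4  2.3] |45| turn [0.0047 0.0008 0.0006] deg 0.3
shift in final frame [-0.2 44.5  2.1]
```

View pics/w26.png

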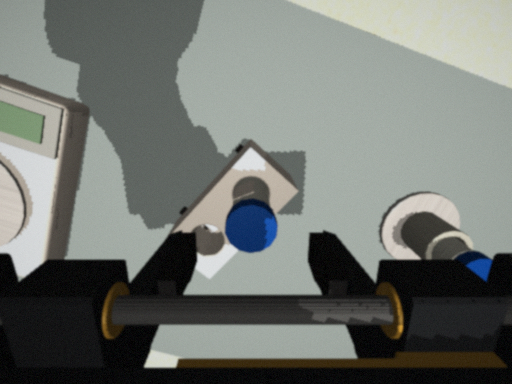

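```bash
python3 -m inch '[[-0.2,8,1.8,0.004,0,0],[0,14,0,0,0,0],[0,12,0,0,0,0],[0,7,0,0,0,0],[0,3,0,0,0,0],[0,0,0,0,0,0],[0,0,0,0,0,0]]';python3 -m inch '[[0,0,0,0,0,0],[0,0,0,0,0,0],[0,0,0,0,0,0],[0,0,0,0,0,0],[0,0,0,0,0,0],[0,0,0,0,0,0],[0,0,0,0,0,0],[0,0,0,0,0,0],[0,0,0,0,0,0]]' 25 20
python3 - <<'E'
from h import *
to(526.4,282.8,210,108.4)
E
```

```text
clock: 48.95
tool_pos: [0.4999, -0.0824, 0.0973]
eef_rot: [-0.413, -0.574, 0.574, 0.414]
contact_force: [0.4, -0.6, 0.1]
opening: 0.723
clock: 49.7
tool_pos: [0.4999, -0.0824, 0.0973]
eef_rot: [0.413, 0.574, -0.574, -0.414]
contact_force: [0.1, 0.7, 2.1]
opening: 0.372
t49.70 tcp [499.9 -82.4  97.3] x [-0.316  0.949  0.001] y [-0.001  0.001 -1.   ] jawdeg 108.4 F [0.1 0.7 2.1] op 32.8 q [ 0.26  0.78 -0.3   2.03  0.56  0.41  1.41]
shift [ 338.2 -112.4 -140.5] |383| turn [-0.0005  0.0006  0.0009] deg 0.1
shift in final frame [ 338.2 -112.7 -140.4]
```

```bash
python3 -m inch '[[0,-5,0,0,0,0],[0,-20,0,0,0,0],[0,-35,0,0,0,0],[0,-35,0,0,0,0],[0,-19,0,0,0,0],[17,0,-7,0,0,0],[34,0,-14,0,0,0],[34,0,-14,0,0,0],[34,0,-14,0,0,0],[34,0,-14,0,0,0],[34,0,-14,0,0,0],[34,0,-14,0,0,0]]';  python3 -m inch '[[34,0,-14,0,0,0],[34,0,-14,0,0,0],[34,0,-14,0,0,0],[15,0,-7.4,0,0,0],[0,0,0,0,0,0],[0,0,0,0,0,0],[0,0,0,0,0,0],[0,0,0,0,0,0]]'
python3 - <<'E'
from h import *
to(526.5,282.9,165,108.4);tubes("w27",zs=((.22,.245),),box=(.4,.7,.2,.4))
E
```

```text
clock: 50.7
tool_pos: [0.5157, 0.1575, 0.2114]
eef_rot: [-0.413, -0.573, 0.574, 0.414]
contact_force: [-0.5, -0.9, -1.0]
opening: 0.373
clock: 51.37
tool_pos: [0.5264, 0.2801, 0.2112]
eef_rot: [-0.414, -0.572, 0.574, 0.414]
contact_force: [0.3, -0.5, -0.4]
opening: 0.371
t51.37 tcp [526.4 280.1 211.2] x [-0.314  0.949 -0.001] y [-0.002 -0.001 -1.   ] jawdeg 108.3 F [ 0.3 -0.5 -0.4] op 32.7 q [-0.33  0.71 -0.41  1.68  0.36  0.84  0.99]
shift [ 2.6 46.2 -1.1] |46| turn [-0.0022 -0.0019 -0.0008] deg 0.2
shift in final frame [ 2.6 46.2 -1. ]
t51.37 tcp [526.4 280.1 211.2] x [-0.314  0.949 -0.001] y [-0.002 -0.001 -1.   ] jawdeg 108.3 F [ 0.3 -0.5 -0.4] op 32.7 q [-0.33  0.71 -0.41  1.68  0.36  0.84  0.99]
(0.22, 0.245) 3123 [0.5243 0.2799 0.2365] [0.5248 0.2805] [526.8 280.2] 17.5 [524.6 279.9] [29.9 33.9] 17.7
```

View pics/w27.png

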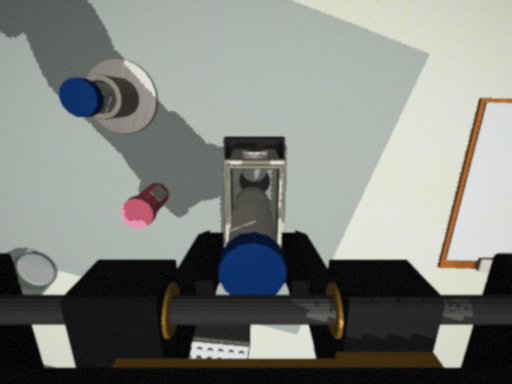

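```bash
python3 -m inch '[[1,2,-0.5,0,-0.001,0],[0.5,8,0,0,0,0],[0,14,0,0,0,0],[0,13,0,0,0,0],[0,6,0,0,0,0],[0,0,0,0,0,0],[0,0,0,0,0,0],[0,0,0,0,0,0],[0,0,0,0,0,0]]'
python3 - <<'E'
from h import *
to(526.5,282.9,101.4,108.4)
E
```

```text
clock: 52.17
tool_pos: [0.5266, 0.2845, 0.1691]
eef_rot: [0.413, 0.574, -0.573, -0.414]
contact_force: [0.1, 1.0, -1.0]
opening: 0.368
t52.17 tcp [526.6 284.5 169.1] x [-0.317  0.948  0.001] y [-0.     0.002 -1.   ] jawdeg 108.5 F [ 0.1  1.  -1. ] op 32.4 q [-0.35  0.76 -0.39  1.71  0.39  0.75  0.96]
shift [-1.6 67.7  0.6] |68| turn [0.0004 0.0015 0.0015] deg 0.1
shift in final frame [-1.5 67.7  0.5]
```

```bash
python3 -m inch '[[-1.2,2,0.3,0,0.001,0],[0,2,0,0,0,0],[0,0,0,0,0,0],[0,0,0,0,0,0],[0,0,0,0,0,0]]'
python3 - <<'E'
from h import *
to(526.5,282.9,101.4,108.4)
E
```

```text
clock: 52.58
tool_pos: [0.5262, 0.283, 0.1644]
eef_rot: [-0.413, -0.574, 0.574, 0.414]
contact_force: [-0.6, -0.6, -1.2]
opening: 0.37
t52.58 tcp [526.2 283.  164.4] x [-0.316  0.949  0.001] y [-0.001  0.001 -1.   ] jawdeg 108.4 F [-0.6 -0.6 -1.2] op 32.6 q [-0.35  0.77 -0.38  1.71  0.4   0.74  0.96]
shift [-0.3 63.  -0.3] |63| turn [-0.001   0.0006  0.0012] deg 0.1
shift in final frame [-0.2 63.  -0.2]
```

```bash
python3 -m inch '[[-0.2,4,-0.2,0,0,0],[0,8,0,0,0,0],[0,10,0,0,0,0],[0,10,0,0,0,0],[0,10,0,0,0,0],[0,10,0,0,0,0],[0,5,0,0,0,0],[0,2,0,0,0,0],[0,0,0,0,0,0],[0,0,0,0,0,0]]'
python3 - <<'E'
from h import *
to(526.5,282.9,101.4,108.4)
E
```

```text
clock: 53.42
tool_pos: [0.5265, 0.283, 0.1055]
eef_rot: [0.413, 0.574, -0.574, -0.414]
contact_force: [0.7, -0.2, -1.8]
opening: 0.369
t53.42 tcp [526.5 283.  105.5] x [-0.316  0.949  0.001] y [-0.001  0.001 -1.   ] jawdeg 108.4 F [ 0.7 -0.2 -1.8] op 32.5 q [-0.38  0.85 -0.34  1.75  0.44  0.62  0.92]
shift [-0.1  4.1  0.1] |4| turn [-0.0006  0.0006  0.0012] deg 0.1
shift in final frame [-0.1  4.1  0.1]
```

```bash
python3 -m inch '[[0,2,0,0,0,0],[0,1.5,0,0,0,0],[0,0.7,0,0,0,0],[0,0.3,0,0,0,0],[0,0,0,0,0,0],[0,0,0,0,0,0]]'
```

```text
clock: 53.92
tool_pos: [0.5268, 0.2831, 0.1013]
eef_rot: [0.413, 0.574, -0.573, -0.414]
contact_force: [-0.0, -0.1, 3.1]
opening: 0.369
```

Seated (3 N). Release and retreat, then check everything.

```bash
python3 -m inch '[[0,-0.3,0,0,0,0],[0,0,0,0,0,0],[0,0,0,0,0,0],[0,0,0,0,0,0],[0,0,0,0,0,0],[0,0,0,0,0,0],[0,-8,0,0,0,0],[0,-20,0,0,0,0],[0,-35,0,0,0,0],[0,-35,0,0,0,0],[0,-30,0,0,0,0],[0,-10,0,0,0,0]]' 62;  python3 -m inch '[[0,0,20,0,0,0],[0,0,30,0,0,0],[0,0,15,0,0,0],[0,0,0,0,0,0],[0,0,0,0,0,0],[0,0,0,0,0,0],[0,0,0,0,0,0]]'
python3 - <<'E'
from h import *
from plant import r
tubes("w28",zs=((.118,.135),(.085,.103)),box=(.4,.65,.05,.4),blue=True)
tubes("w29",zs=((.095,.101),),box=(.4,.7,.2,.4),blue=False)
for n in("scene","side"):
    d=r.snapshot(n);cv2.imwrite(f"pics/{n}1.png",d["img"][:,:,::-1]);W=cloud(d)
    for nm,a in dict(tall=(.120,.135,(.45,.7,.2,.4)),mid=(.088,.099,(.45,.7,.2,.4)),sample=(.085,.099,(.4,.6,.05,.16)),reag=(.115,.14,(.65,.9,-.3,-.1)),beaker=(.075,.092,(.65,.9,-.1,.15)),pink=(.07,.09,(.55,.65,.13,.21))).items():
        for o in plane_centers(d,W,*a,blue=nm in("tall","mid","sample")): print(n,nm,*o[:5])
E
```

```text
clock: 54.92
tool_pos: [0.5283, 0.2844, 0.2445]
eef_rot: [0.414, 0.576, -0.571, -0.413]
contact_force: [-0.0, 0.0, -0.1]
opening: 0.707
clock: 55.5
tool_pos: [0.4661, 0.2626, 0.2392]
eef_rot: [0.413, 0.574, -0.573, -0.414]
contact_force: [0.6, -0.1, -0.1]
opening: 0.703
t55.50 tcp [466.1 262.6 239.2] x [-0.315  0.949  0.001] y [-0.     0.001 -1.   ] jawdeg 108.4 F [ 0.6 -0.1 -0.1] op 62.0 q [-0.33  0.59 -0.44  1.83  0.34  0.79  0.95]
(0.118, 0.135) 794 [0.5256 0.283  0.1268] [0.5259 0.2831] [526.4 283.6] 17.2 [526.1 283.1] [33.3 32.7] 19.2
(0.085, 0.103) 786 [0.4959 0.1092 0.0919] [0.4961 0.1092] [496.4 109. ] 17.0 [496.4 109. ] [31.7 33.5] 62.9
(0.085, 0.103) 373 [0.5685 0.296  0.0939] [0.5677 0.2947] [564.4 294.8] 16.8 [568.1 295.8] [24.9 33. ] 15.5
t55.55 tcp [466.  262.6 239.1] x [-0.315  0.949  0.001] y [-0.001  0.001 -1.   ] jawdeg 108.4 F [ 0.1  0.  -0.5] op 62.3 q [-0.33  0.59 -0.44  1.83  0.34  0.79  0.95]
(0.095, 0.101) 596 [0.537  0.2868 0.0975] [0.5492 0.2913] [551.7 291.9] 56.4 [551.6 291.5] [101.4  54.2] 17.9
(0.095, 0.101) 68 [0.5157 0.2782 0.0983] [0.5178 0.2811] [521
[... 483 characters left out ...]
36] [ 0.764  -0.2061] [ 764.  -206.8] 16.6
scene beaker 194 [0.766  0.0311 0.0825] [0.7668 0.035 ] [766.2  34.5] 36.4
scene pink 169 [0.596  0.1779 0.083 ] [0.5953 0.1779] [594.5 178. ] 17.5
side tall 32 [0.6011 0.3015 0.1246] [0.6015 0.3041] [602.9 304.7] 17.1
side tall 51 [0.5268 0.2758 0.127 ] [0.5269 0.2781] [527.2 278.3] 16.1
side mid 49 [0.564  0.2908 0.0949] [0.5643 0.2909] [566.  291.3] 16.9
side sample 65 [0.4977 0.102  0.0922] [0.4981 0.103 ] [498.5 102.6] 16.2
side reag 151 [ 0.7619 -0.2113  0.1236] [ 0.7628 -0.2092] [ 763.1 -209. ] 15.8
side beaker 196 [0.7657 0.0317 0.0818] [0.7655 0.0324] [765.3  31.3] 39.3
side pink 100 [0.5938 0.1711 0.0818] [0.5944 0.1735] [594.1 174.9] 18.4
```

View pics/w28.png

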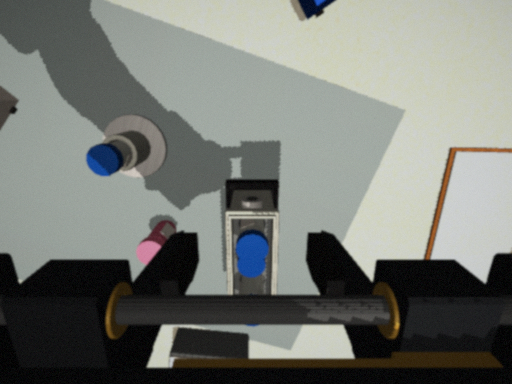

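View pics/side1.png

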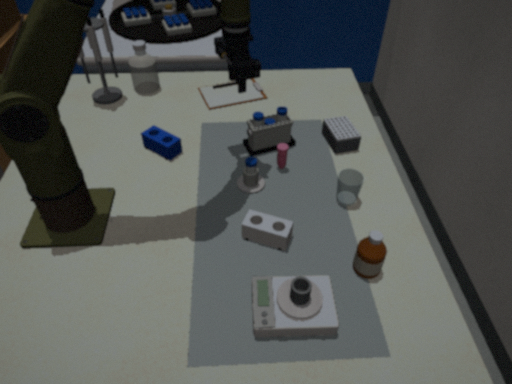

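All heights and positions check out: every tube is seated and the bystanders haven't moved.

```bash
python3 -c "
from plant import r
print(r.finish_job(), r.get_state()['clock'])"
```

```text
the job is handed in; nothing more can be done
the job is handed in; nothing more can be done
```

The job is done in the order asked and handed in at about 56 s of the 141 s allowed. No verdict was reported.

I stood both tall tubes in the white rack and moved the sample to the single-tube stand. The counterweight then went from the balance to the bucket's middle bore. Last, the dished tall tube and then the flat one each went back to the bore it came from. Every tube was lowered until it touched the floor at 3–7 N before release, and none was dropped. I let go of the counterweight in its cup once and gripped it about 2.5 mm higher, so the fingertips would clear the bucket insert.

**Cap heights at the last check:**

| Tube | Measured (mm) | Expected (mm) |
|---|---|---|
| Flat tall | 126.8 | 127 |
| Counterweight | 93.9 | 94 |
| Sample | 91.9 | 92 |
| Dished tall (mean, including part of its hollow) | about 125–126, same as before the job | 127 at the ring |

- **Positions:** the bucket caps are within about 1–2 mm of where the same cameras saw caps there at the start. The sample's cap is within about 1 mm of the stand's centre by the wrist camera.
- **Bystanders:** the reagent bottle, beaker and pink look-alike have not moved, to within 1–2 mm.
- **Disagreement:** the side camera reads y about 4–6 mm lower than the wrist camera at the bucket and stand. The bucket part of that was already there at the start, so I relied on the wrist camera.

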